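# Load the analyser rack from the storage rack in reverse order

## Robot

A 6-joint arm with a two-finger parallel gripper is mounted at the origin on a cart in front of the work surface, level with it; the furniture and walls round the work are solid. World frame = base frame: x ahead of the robot, y to its left, z up, the work surface at z = 0. Lengths are in m, angles in rad, forces in N, time in s.
With the tool pointing down it reaches from about 0.375 to 0.975 m from the base axis. Payload 3.8 kg.
Tool frame: the origin (TCP) lies on the mounting face of the last link; the fingertips stand 173 mm ahead of it and the grasp point (between the pads) lies 155 mm ahead of it (bot.hold_point_z is the distance from the TCP to the grasp point, in m); z points along the fingers, y is the line along which they close (so a half turn about z gives the same grasp; the last joint's range is limited). The gripper opens to 85 mm and grips with 20 to 120 N. Pads are 22 mm wide; open, the fingers measure 114 mm over their backs; the gripper's body (76 mm by 85 mm) begins 54 mm behind the grasp point. The pads swing forward as they close: fully open they stand 13 mm farther back than shut.
Start: joints at [-1.298, 0.264, 1.604, -0, 1.274, -0.037], TCP at [0.206, -0.643, 0.405] pointing down, gripper open.
Joint ranges: [-2.63, 2.63], [-0.94, 2.18], [0.31, 2.57], [-1.31, 4.45], [0, 2.66], [-2.55, 2.55]. Speed limits (rad/s): [2.57, 2.57, 3.14, 3.14, 3.14, 3.14].

## Interface

Orientations are given as a rotation vector (axis times angle).
In Python, from workcell import bot, optics gives the robot as it stands.
- The arm moves only by the shell command python3 -m jog 'ROWS' [OPENING] [FORCE]. ROWS is JSON, a list of rows, each an object of numbers: "dx", "dy", "dz": the shift along the tool's x, y, z in mm; "ax", "ay", "az": the turn, a rotation vector about the tool's x, y, z in degrees. A call has 1 to 20 rows; each row shifts and turns the commanded pose from where the row before left it, along the tool's axes as they then stand; what a row does not reach is not made up. A row lasts 1/12 s, in which the tool goes at most 41.7 mm and 7.16 degrees, less where a joint would pass 70% of its speed; a pose out of reach is approached as far as the arm can. A call with a gripper value outside its range is refused whole. OPENING is the opening, from 0 (shut) to 1 (fully open), set as the call begins (- or left out, the last holds). The fingers move at their own pace and stop on an object; FORCE is the grip in N (left out, the last holds). Time passes only in rows, so rows that do not move let the fingers close. It gives the time, the measured TCP pose, the force, the opening and the grip force at its end, in the units of the state.
- bot.read_state(): the state, without advancing time (a new reading comes with each control period).
- optics.read_camera(name): name is "scene" or "top"; returns a dict with "img" (384x512x3 uint8, red, green, blue), "vertical_fov" (degrees; the focal length in pixels is half the picture's height over the tangent of half this angle, whatever the lens; pixels are square), "cx", "cy" (the principal point, pixels), "R" (3x3) and "t" (3): a world point X has camera coordinates R X + t. Camera axes: x right, y down, z forward; pixel columns grow to the right and rows downward; lengths in m; the calibration is good to about 2 mm. A picture is of the moment at which its call begins. There is no depth.
- bot.finish_job(): hands the job in; it is judged then, once.
The state is a dict: "time": time; "q": joint angles; "joint_vel": joint speeds; "joint_torque": joint torques, N m; "tool_pos": TCP position; "tcp_rot": TCP orientation; "wrist_force": force on the tool from outside, world axes, zero at the start; "torque": the same for the moment, N m; "width": opening from 0.0 (shut) to 1.0 (fully open); "grip_force": force on a finger pad.
Only numpy, scipy, OpenCV 4.12 (cv2) and the standard library are available. Lean on these libraries where they do the work, as an engineer would, in place of code of your own. Each camera call takes 0.05 s, during which the arm holds its last target. There are 200 camera calls.

## Task

Move all four reagent bottles from the white storage rack into the empty grey analyser rack in reverse order: the bottle beside the storage rack's handle goes into the well farthest from the analyser rack's handle (the analyser draws from that nose end first), the next bottle into the well beside it, and so on, until the last stands beside the analyser rack's handle. Set each bottle upright on the floor of its well, never dropping it or tipping it over, and leave the wash bottle and the timer where they stand.

Things in the scene. Friction and masses are not known exactly. Their poses are not given: they have to be found in the camera images.
- storage_rack: white plastic block, 49 x 174 x 42 mm, row of four round wells; full at the start; its other end is plain. Origin: centre of its underside; y along the row towards the handle, x across. Wells at x = 0 and y = +63 (by the handle), +21, -21, -63 mm: 36 mm wide, mouth 42 mm up, flat floor 6 mm up. Level D handle from the +y end to y = 121 mm. Fixed; any place and yaw.
- analyser_rack: grey plastic block, 49 x 174 x 42 mm, row of four round wells; empty at the start; its other end has a stepped nose, 20 mm long. Origin: centre of its underside; y along the row towards the handle, x across. Wells at x = 0 and y = +63 (by the handle), +21, -21, -63 mm: 36 mm wide, mouth 42 mm up, flat floor 6 mm up. Level D handle from the +y end to y = 121 mm. Fixed; any place and yaw.
- bottle_1: round 10 ml reagent bottle, body 23 mm across up to 60 mm, then a black dropper cap of 18 mm to a full height of 90 mm. Origin: centre of its underside; z up its axis. Starts in the storage rack's well beside the handle. Grip it across the 23 mm body just above the rack, 42 to 58 mm above its own underside, fingers closing across the row.
- bottle_2: round 10 ml reagent bottle, body 23 mm across up to 60 mm, then a short white screw cap to a full height of 70 mm. Origin: centre of its underside; z up its axis. Starts in the storage rack's second well from the handle. Grip it across the 23 mm body just above the rack, 42 to 58 mm above its own underside, fingers closing across the row.
- bottle_3: round 10 ml reagent bottle, body 23 mm across up to 60 mm, then a black dropper cap of 18 mm to a full height of 90 mm. Origin: centre of its underside; z up its axis. Starts in the storage rack's third well from the handle. Grip it across the 23 mm body just above the rack, 42 to 58 mm above its own underside, fingers closing across the row.
- bottle_4: round 10 ml reagent bottle, body 23 mm across up to 60 mm, then a short white screw cap to a full height of 70 mm. Origin: centre of its underside; z up its axis. Starts in the storage rack's well farthest from the handle. Grip it across the 23 mm body just above the rack, 42 to 58 mm above its own underside, fingers closing across the row.
- microscope: tall white microscope, a bystander, fixed: it stands at the back between the places of the two racks. Its base begins 0.43 m in front of the robot and it is 0.45 m tall, so carry things round in front of it. Origin: centre of its underside.
- wash_bottle: loose clear wash bottle with a white spout, 57 mm across, 200 mm tall, a bystander. Origin: centre of its underside.
- timer: loose small white timer, 32 x 68 mm, 60 mm tall, a bystander. Origin: centre of its underside.
Things that resemble listed ones, but are neither listed nor needed, are in the scene too. What is shaped like the bottle_1 but red or yellow is not meant.

How it is judged:
At the end, for the whole second after the job is handed in: Each bottle stands released, still and upright (0.12 rad) in its analyser rack well, origin within 10 mm of y = -63 (bottle_1), -21 (bottle_2), +21 (bottle_3), +63 mm (bottle_4) and of x = 0 in the rack's frame, underside 2 to 10 mm above the rack's underside (x of bottle_1 in the frame of analyser_rack between -0.01 and 0.01 m and y of bottle_1 in the frame of analyser_rack between -0.073 and -0.053 m and z of bottle_1 in the frame of analyser_rack between 0.002 and 0.01 m and angle between each of bottle_1, bottle_2, bottle_3, bottle_4's own z axis and vertical below 0.12 rad and linear speed of each of bottle_1, bottle_2, bottle_3, bottle_4 below 0.02 m/s and angular speed of each of bottle_1, bottle_2, bottle_3, bottle_4 below 0.3 rad/s and x of bottle_2 in the frame of analyser_rack between -0.01 and 0.01 m and y of bottle_2 in the frame of analyser_rack between -0.031 and -0.011 m and z of bottle_2 in the frame of analyser_rack between 0.002 and 0.01 m and x of bottle_3 in the frame of analyser_rack between -0.01 and 0.01 m and y of bottle_3 in the frame of analyser_rack between 0.011 and 0.031 m and z of bottle_3 in the frame of analyser_rack between 0.002 and 0.01 m and x of bottle_4 in the frame of analyser_rack between -0.01 and 0.01 m and y of bottle_4 in the frame of analyser_rack between 0.053 and 0.073 m and z of bottle_4 in the frame of analyser_rack between 0.002 and 0.01 m); the robot touches nothing.
It fails at once if a bottle is tipped by more than 0.7 rad (angle between any of bottle_1, bottle_2, bottle_3, bottle_4's own z axis and vertical above 0.7 rad).
It fails at once if a bottle that the fingers do not touch falls faster than 0.8 m/s (dropped from more than about 30 mm) ((linear speed of bottle_1 above 0.8 m/s and contact force between bottle_1 and the fingers below 0.01 N) or (linear speed of bottle_2 above 0.8 m/s and contact force between bottle_2 and the fingers below 0.01 N) or (linear speed of bottle_3 above 0.8 m/s and contact force between bottle_3 and the fingers below 0.01 N) or (linear speed of bottle_4 above 0.8 m/s and contact force between bottle_4 and the fingers below 0.01 N)).
It fails at once if the wash bottle or the timer is moved by more than 30 mm or tipped over (distance of any of wash_bottle, timer from where it was at the start of the episode above 0.03 m or angle between any of wash_bottle, timer's own z axis and vertical above 0.5 rad).
It also fails if it takes over 144 s, if anything falls off the work surface, if the arm or the gripper's body presses on something with over 40 N, if the wrist force passes 120 N, or if a joint passes its speed limit or range.

## Working session

There is one attempt and no reset: what is moved stays moved. The work goes in short steps, Python scripts to look and compute and a shell command to move; the robot and the scene stay as the last step left them, time stands still between calls to the robot, and variables do not carry over. Pictures are saved under pics/ and viewed, at most 16 in all, crops included, and the job is handed in when it is done.

```bash
mkdir -p pics; python3 - <<'E'
from workcell import bot,optics
import cv2,pickle
for n in("scene","top"):
    c=optics.read_camera(n);cv2.imwrite(f"pics/{n}0.png",cv2.resize(c["img"][:,:,::-1],(768,576),interpolation=cv2.INTER_CUBIC))
    pickle.dump(c,open(n+".pkl","wb"));print(n,c["vertical_fov"],c["cx"],c["cy"],c["R"],c["t"])
print(bot.read_state(),bot.hold_point_z)
E
```

```text
scene 53.96797070840714 250.26951118678707 189.18359876642424 [[-0.62591425 -0.77982561 -0.01016714]
 [-0.32110106  0.26956306 -0.90787106]
 [ 0.71072179 -0.56498475 -0.41912619]] [0.2079644  0.22672065 0.74222041]
top 55.42909999595912 256.77805501013705 193.06311006742825 [[ 0.02364126 -0.99937961  0.02610535]
 [-0.99342788 -0.02640966 -0.11137134]
 [ 0.11199168 -0.02330083 -0.99343592]] [-0.15508695  0.48421973  1.21154873]
{'time': 0.1, 'q': array([-1.29789036e+00,  2.64669501e-01,  1.60524001e+00,  1.79107784e-05,
        1.27369974e+00, -3.68815690e-02]), 'joint_vel': array([-0.00032378, -0.00169151, -0.00444725,  0.00032104, -0.00111553,
        0.00127959]), 'joint_torque': array([-4.75465258e-04, -5.16713119e+01, -3.68591774e+01, -1.23565187e-04,
        6.38057885e-03, -3.85844010e-05]), 'tool_pos': array([ 0.20570722, -0.64256567,  0.40349038]), 'tcp_rot': array([-3.10200193e+00, -4.84352221e-01,  3.46029905e-04]), 'wrist_force': array([-0.07556192, -0.81896235, -0.11809615]), 'torque': array([ 0.00411626, -0.02041907, -0.0247568 ]), 'grip_force': 0.0, 'width': 1.0049857220859808} 0.1547
```

View pics/scene0.png

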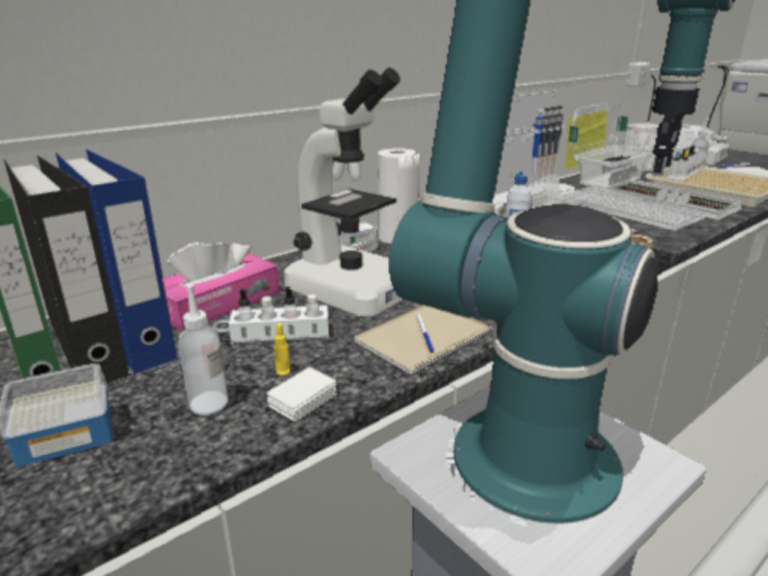

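View pics/top0.png

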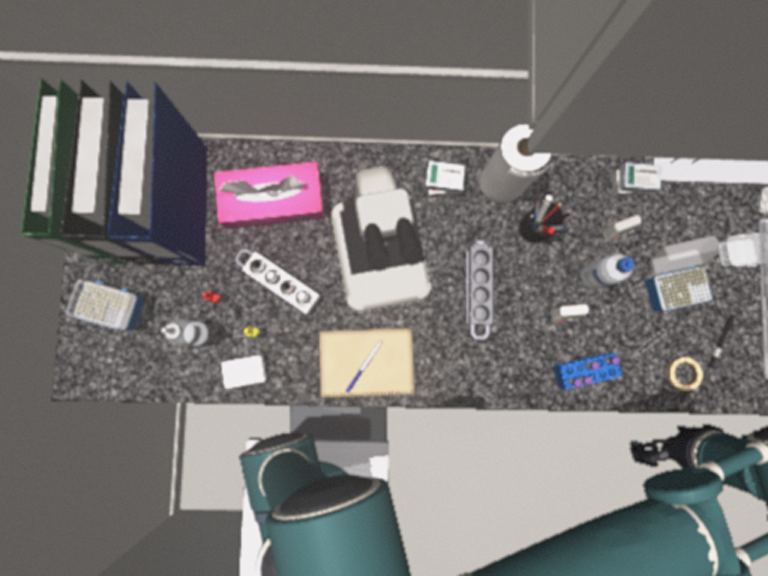

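The storage rack is at about (280,280) in the top picture, with its handle at upper left (243,258). The grey analyser rack is at (480,290). The red (211,296) and yellow (251,331) bottles are distractors. Next I'll enlarge both racks.

```bash
python3 - <<'E'
import cv2,pickle,numpy as np
im=pickle.load(open("top.pkl","rb"))["img"][:,:,::-1]
a=cv2.resize(im[160:212,152:220],None,fx=8,fy=8,interpolation=cv2.INTER_CUBIC)
b=cv2.resize(im[156:230,300:340],None,fx=8,fy=8,interpolation=cv2.INTER_CUBIC)
# one canvas; a origin (152,160), b origin (300,156) pasted at x=548 (top row 0)
c=np.zeros((592,800,3),np.uint8);c[:416,:544]=a;c[:,480:800]=b
c[:416,:480]=a[:,:480]
cv2.imwrite("pics/crop.png",c)
E
```

```text
(no output)
```

View pics/crop.png

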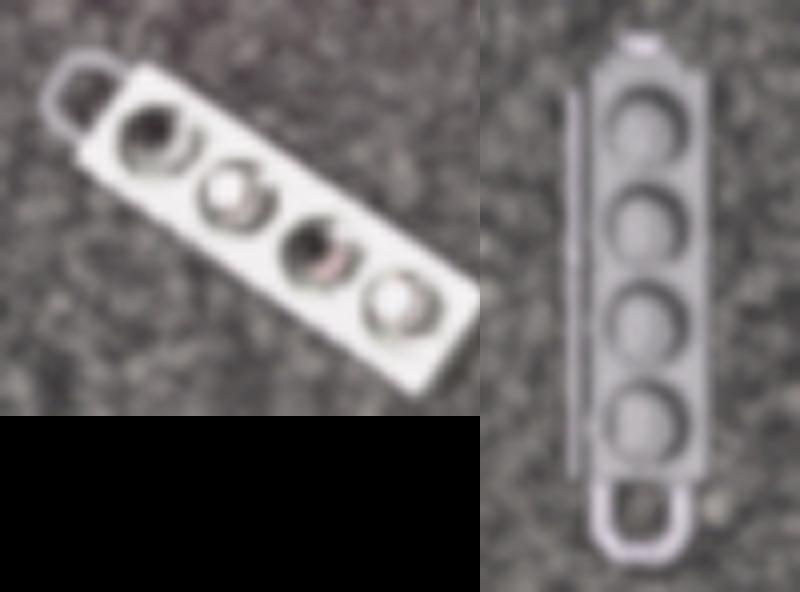

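The crop shows the storage wells at (159,141), (237,197), (320,253) and (402,305), running from the handle to the far end. The caps alternate black, white, black, white, as described. The grey analyser wells run from (647,128) at the nose to (648,424) at the handle, which points towards the robot.

```bash
cat > h.py <<'E'
import numpy as np,pickle
def ray(cam,px,z):
    f=192/np.tan(np.radians(cam["vertical_fov"])/2);R=np.array(cam["R"]);t=np.array(cam["t"])
    C=-R.T@t;d=R.T@np.array([(px[0]-cam["cx"])/f,(px[1]-cam["cy"])/f,1]);return C+d*(z-C[2])/d[2]
def proj(cam,X):
    f=192/np.tan(np.radians(cam["vertical_fov"])/2);p=np.array(cam["R"])@X+cam["t"];return f*p[:2]/p[2]+[cam["cx"],cam["cy"]]
def fit(P,y):  # rack frame: P=c+y*u
    y=np.array(y)/1e3;c=P.mean(0);u=(y[:,None]*(P-c)).sum(0);k=np.linalg.norm(u)/(y@y);u/=np.linalg.norm(u)
    return c,u,k,P-c-np.outer(y,u)
E
python3 - <<'E'
from h import *
T=pickle.load(open("top.pkl","rb"));S=pickle.load(open("scene.pkl","rb"))
Y=[63,21,-21,-63]
A=[(159,141),(237,197),(320,253),(402,305)]
B=[(167,128),(167,226),(168,325),(168,424)][::-1]
for n,W,o in(("sto",A,(152,160)),("ana",B,(300,156))):
    P=np.array([ray(T,((u+.5)/8-.5+o[0],(v+.5)/8-.5+o[1]),.042) for u,v in W])[:,:2]
    c,u,k,r=fit(P,Y);print(n,"c",c.round(4),"yaw of y axis",np.degrees(np.arctan2(u[1],u[0])).round(2),"scale",k.round(3));print((r*1e3).round(1))
    for y in Y:
        X=c+u*y/1e3;print(y,X.round(4),"hyp",np.hypot(*X).round(3),"scene px x1.5",(proj(S,np.r_[X,.042])*1.5).round(1),"cap90",(proj(S,np.r_[X,.09])*1.5).round(1))
for n,p in(("wash base",(190,333)),("timer?",(243,372)),("yellow",(251,331)),("red",(211,296)),("pad corner",(320,330)),("mic",(350,305)),("mic",(430,295)),("wash tip",(170,330))): print(n,ray(T,(p[0]/1.5,p[1]/1.5),0.05).round(3))
E
```

```text
sto c [0.4988 0.0932] yaw of y axis 57.52 scale 0.984
[[-0.2 -1.4]
 [-0.4  0.4]
 [-0.5  0.3]
 [ 1.1  0.7]]
63 [0.5326 0.1463] hyp 0.552 scene px x1.5 [242.4 315.4] cap90 [239.5 291.4]
21 [0.5101 0.1109] hyp 0.522 scene px x1.5 [266. 314.] cap90 [263.5 290. ]
-21 [0.4875 0.0755] hyp 0.493 scene px x1.5 [289.4 312.6] cap90 [287.4 288.7]
-63 [0.465 0.04 ] hyp 0.467 scene px x1.5 [312.6 311.2] cap90 [311.  287.4]
ana c [ 0.5027 -0.3576] yaw of y axis -179.53 scale 0.999
[[ 0.1  0. ]
 [-0.1 -0.1]
 [-0.   0.1]
 [ 0.  -0. ]]
63 [ 0.4397 -0.3581] hyp 0.567 scene px x1.5 [471.9 261.4] cap90 [473.3 240.8]
21 [ 0.4817 -0.3577] hyp 0.6 scene px x1.5 [457.8 255.9] cap90 [459.  235.7]
-21 [ 0.5237 -0.3574] hyp 0.634 scene px x1.5 [444.4 250.7] cap90 [445.3 230.9]
-63 [ 0.5657 -0.357 ] hyp 0.669 scene px x1.5 [431.6 245.7] cap90 [432.2 226.3]
wash base [0.379 0.282 0.05 ]
timer? [0.297 0.162 0.05 ]
yellow [0.386 0.15  0.05 ]
red [0.461 0.241 0.05 ]
pad corner [ 0.392 -0.001  0.05 ]
mic [ 0.449 -0.065  0.05 ]
mic [ 0.476 -0.243  0.05 ]
wash tip [0.384 0.325 0.05 ]
```

```bash
python3 - <<'E'
from h import *
import cv2
T=pickle.load(open("top.pkl","rb"));S=pickle.load(open("scene.pkl","rb"))
for n,p,z in(("eyeL",(375,262),.40),("eyeR",(412,262),.40),("base",(355,305),.03),("baseR",(430,293),.03)): print(n,ray(T,(p[0]/1.5,p[1]/1.5),z).round(3))
c=np.array([.4988,.0932]);u=np.array([np.cos(np.radians(57.5)),np.sin(np.radians(57.5))])
k=14;outs=[]
for cam,(x0,y0,w,h) in((T,(158,166,50,38)),(S,(148,186,75,42))):
    kk=k if cam is T else 10
    im=cv2.resize(cam["img"][y0:y0+h,x0:x0+w,::-1],None,fx=kk,fy=kk,interpolation=cv2.INTER_CUBIC)
    for y,t in((63,.096),(21,.076),(-21,.096),(-63,.076)):
        X=c+u*y/1e3
        for z,col in((t,(0,0,255)),(.042,(0,255,0))):
            q=((proj(cam,np.r_[X,z])-[x0,y0]+.5)*kk).astype(int);cv2.drawMarker(im,q.tolist(),col,0,14,1)
    outs.append(im)
cv2.imwrite("pics/c1.png",outs[0]);cv2.imwrite("pics/c2.png",outs[1])
E
```

```text
eyeL [ 0.49  -0.117  0.4  ]
eyeR [ 0.492 -0.176  0.4  ]
base [ 0.451 -0.076  0.03 ]
baseR [ 0.483 -0.245  0.03 ]
```

View pics/c1.png

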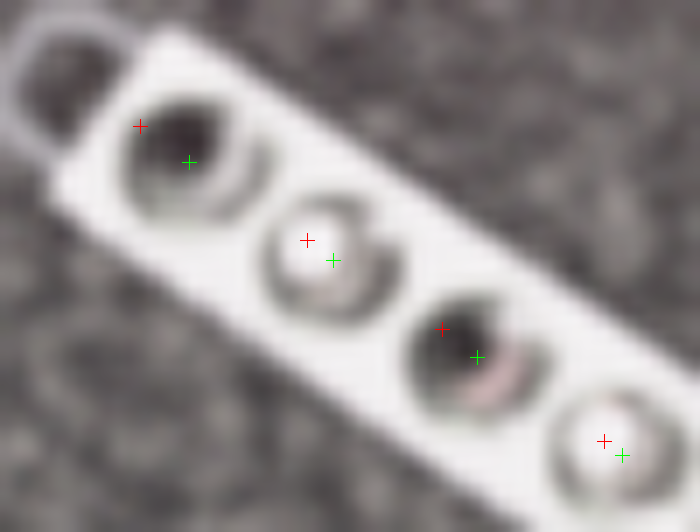

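View pics/c2.png

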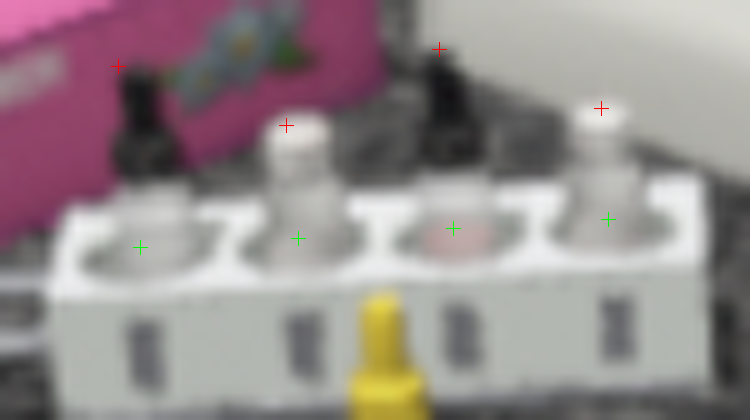

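The wells and caps match the four listed bottles. In the scene crop the cap tips sit up to 2 px closer to the image centre than predicted, and the storage rack's scale came out at 0.984. Both point to barrel distortion, so I'll fit it jointly with the rack poses.

```bash
cat >> h.py <<'E'
def projd(cam,X,k):
    f=192/np.tan(np.radians(cam["vertical_fov"])/2);p=np.array(cam["R"])@X+cam["t"];p=p[:2]/p[2]
    return f*p*(1+k*(p@p))+[cam["cx"],cam["cy"]]
E
python3 - <<'E'
from h import *
from scipy.optimize import least_squares
T=pickle.load(open("top.pkl","rb"));S=pickle.load(open("scene.pkl","rb"))
Y=[63,21,-21,-63]
m=lambda p,k,o:((p[0]+.5)/k-.5+o[0],(p[1]+.5)/k-.5+o[1])
C=[(24.5,87),(-24.5,87),(-24.5,-87),(24.5,-87)]
obs=[]
for y,p in zip(Y,[(159,141),(237,197),(320,253),(402,305)]): obs.append((0,0,(0,y,42),m(p,8,(152,160)),1))
for q,p in zip(C,[(135,62),(78,150),(418,395),(488,292)]): obs.append((0,0,(*q,42),m(p,8,(152,160)),.7))
for q,p in zip(C,[(70,205),(50,292),(712,268),(703,178)]): obs.append((1,0,(*q,42),m(p,10,(148,186)),.5))
for y,p in zip(Y,[(150,250),(302,243),(458,235),(613,228)]): obs.append((1,0,(0,y,42),m(p,10,(148,186)),.5))
for y,p in zip(Y,[(168,424),(168,325),(167,226),(167,128)]): obs.append((0,1,(0,y,42),m(p,8,(300,156)),1))
def f(v):
    r=[]
    for ci,ri,l,p,w in obs:
        x,y,a=v[3*ri:3*ri+3];c,s=np.cos(a),np.sin(a)  # a = yaw of rack y axis; x axis=(s,-c)
        lx,ly,lz=np.array(l)/1e3
        X=np.array([x+s*lx+c*ly,y-c*lx+s*ly,lz])
        r+=list(w*(projd((T,S)[ci],X,v[6+ci])-p))
    return np.array(r)
r=least_squares(f,[.499,.093,1.,.503,-.358,-3.13,0,0],x_scale=[.1]*6+[1,1],loss="soft_l1",f_scale=.3)
print(r.x.round(4),np.degrees(r.x[[2,5]]).round(2));print(f(r.x).reshape(-1,2).round(2).tolist())
v=r.x
for i in(0,1):
    for y in Y: print(i,y,(v[3*i]+y/1e3*np.cos(v[3*i+2])).round(4),(v[3*i+1]+y/1e3*np.sin(v[3*i+2])).round(4))
# cap check
for y,t,p in zip(Y,(96,76,96,76),[(140,68),(298,122),(443,52),(600,108)]):
    X=np.array([v[0]+y/1e3*np.cos(v[2]),v[1]+y/1e3*np.sin(v[2]),t/1e3]);print("cap scene pred-obs px",(projd(S,X,v[7])-m(p,10,(148,186))).round(2), "top pred(14x)",((projd(T,X,v[6])-[158,166]+.5)*14).round())
E
```

```text
[ 0.4982  0.0927  0.9951  0.5027 -0.3574 -3.1334  0.0256 -0.1039] [  57.02 -179.53]
[[-0.3, -0.03], [0.22, 0.02], [0.13, 0.08], [0.19, 0.66], [0.81, -0.08], [-0.26, 0.54], [-0.12, -0.34], [-0.29, 0.22], [0.08, 0.18], [-0.08, 0.03], [-0.54, -0.54], [-0.29, -0.13], [-0.07, -0.25], [0.07, -0.31], [-0.02, -0.32], [-0.07, -0.39], [0.01, 0.05], [-0.04, -0.03], [0.04, -0.0], [-0.01, -0.02]]
0 63 0.5325 0.1456
0 21 0.5096 0.1103
0 -21 0.4868 0.0751
0 -63 0.4639 0.0399
1 63 0.4397 -0.3579
1 21 0.4817 -0.3576
1 -21 0.5237 -0.3572
1 -63 0.5657 -0.3569
cap scene pred-obs px [-1.33 -0.23] top pred(14x) [142. 127.]
cap scene pred-obs px [-0.62  0.29] top pred(14x) [309. 242.]
cap scene pred-obs px [-0.03 -0.25] top pred(14x) [443. 333.]
cap scene pred-obs px [0.43 0.06] top pred(14x) [605. 446.]
```

```bash
cat > plan.py <<'E'
# args: waypoints x,y,z[,yaw] of the grasp point (mm, deg); shift at the old yaw, then turn. Starts from measured pose.
import sys,numpy as np
from scipy.spatial.transform import Rotation as R
from workcell import bot
s=bot.read_state();M=R.from_rotvec(s["tcp_rot"]).as_matrix();h=bot.hold_point_z*1e3
p=np.array(s["tool_pos"])*1e3+M[:,2]*h
print("t",round(s["time"],2),"grasp",p.round(1),"yaw",np.degrees(np.arctan2(M[1,0],M[0,0])).round(2),"tilt",np.degrees(np.arccos(-M[2,2])).round(2),"w",round(s["width"],3),"grip",round(s["grip_force"],1),"F",np.round(s["wrist_force"],1),"q6",s["q"][5].round(2))
for a in sys.argv[1:]:
    w=[float(v) for v in a.split(",")];d=M.T@(np.array(w[:3])-p);n=int(np.ceil(np.linalg.norm(d)/38));o=""
    if len(w)>3:
        yaw=np.radians(w[3]);N=np.array([[np.cos(yaw),np.sin(yaw),0],[np.sin(yaw),-np.cos(yaw),0],[0,0,-1]])
        o=np.degrees(R.from_matrix(M.T@N).as_rotvec()).round(2);M=N
    print(a,"d",d.round(1),"n",n,"per row",(d/max(n,1)).round(1),"turn",o);p=np.array(w[:3])
E
python3 plan.py 350,-170,240,57 410,40,220 531,143,150
```

```text
t 0.1 grasp [ 205.6 -642.3  248.8] yaw 17.75 tilt 0.12 w 1.005 grip 0.0 F [-0.1 -0.8 -0.1] q6 -0.04
350,-170,240,57 d [ 281.5 -405.8    9.6] n 13 per row [ 21.7 -31.2   0.7] turn [ -0.11  -0.04 -39.25]
410,40,220 d [208.8 -64.1  20. ] n 6 per row [ 34.8 -10.7   3.3] turn 
531,143,150 d [152.3  45.4  70. ] n 5 per row [30.5  9.1 14. ] turn
```

```bash
python3 -m jog '[{"dx":22,"dy":-31},{"dx":22,"dy":-31},{"dx":22,"dy":-31},{"dx":22,"dy":-31},{"dx":22,"dy":-31},{"dx":22,"dy":-31},{"dx":22,"dy":-31},{"dx":22,"dy":-31},{"dx":22,"dy":-31},{"dx":22,"dy":-31},{"dx":22,"dy":-31},{"dx":22,"dy":-31},{"dx":17,"dy":-33},{"az":-6.54},{"az":-6.54},{"az":-6.54},{"az":-6.54},{"az":-6.54},{"az":-6.54}]' 0.65 40; python3 plan.py 410,40,220 531,143,150
```

```text
t 0.1 grasp [ 205.6 -642.3  248.8] yaw 17.75 tilt 0.12 w 1.005 grip 0.0 F [-0.1 -0.8 -0.1] q6 -0.04
410,40,220 d [ 402.6 -587.4   30. ] n 19 per row [ 21.2 -30.9   1.6] turn 
531,143,150 d [146.6 -61.1  70.1] n 5 per row [ 29.3 -12.2  14. ] turn invalid input
```

```bash
python3 -m jog '[{"dx":0,"dy":0,"dz":0,"ax":0,"ay":0,"az":0}]' 0.65 40; echo; python3 -m jog '[{"dx":0}]' 0.65; echo;python3 -m jog '[{"dx":0}]'
```

```text
time: 0.18
tool_pos: [0.2057, -0.6426, 0.4038]
tcp_rot: [-3.102, -0.485, 0.0]
wrist_force: [0.1, -0.3, 0.2]
width: 0.885
grip_force: 0.0

invalid input
invalid input
```

All six fields are required in every row.

```bash
python3 -m jog '[{"dx":22,"dy":-31,"dz":0,"ax":0,"ay":0,"az":0},{"dx":22,"dy":-31,"dz":0,"ax":0,"ay":0,"az":0},{"dx":22,"dy":-31,"dz":0,"ax":0,"ay":0,"az":0},{"dx":22,"dy":-31,"dz":0,"ax":0,"ay":0,"az":0},{"dx":22,"dy":-31,"dz":0,"ax":0,"ay":0,"az":0},{"dx":22,"dy":-31,"dz":0,"ax":0,"ay":0,"az":0},{"dx":22,"dy":-31,"dz":0,"ax":0,"ay":0,"az":0},{"dx":22,"dy":-31,"dz":0,"ax":0,"ay":0,"az":0},{"dx":22,"dy":-31,"dz":0,"ax":0,"ay":0,"az":0},{"dx":22,"dy":-31,"dz":0,"ax":0,"ay":0,"az":0},{"dx":22,"dy":-31,"dz":0,"ax":0,"ay":0,"az":0},{"dx":22,"dy":-31,"dz":0,"ax":0,"ay":0,"az":0},{"dx":17,"dy":-33,"dz":0,"ax":0,"ay":0,"az":0},{"dx":0,"dy":0,"dz":0,"ax":0,"ay":0,"az":-6.54},{"dx":0,"dy":0,"dz":0,"ax":0,"ay":0,"az":-6.54},{"dx":0,"dy":0,"dz":0,"ax":0,"ay":0,"az":-6.54},{"dx":0,"dy":0,"dz":0,"ax":0,"ay":0,"az":-6.54},{"dx":0,"dy":0,"dz":0,"ax":0,"ay":0,"az":-6.54},{"dx":0,"dy":0,"dz":0,"ax":0,"ay":0,"az":-6.54}]' 0.65 40; python3 plan.py 410,40,220 531,143,150
```

```text
time: 1.77
tool_pos: [0.3498, -0.1712, 0.4045]
tcp_rot: [-2.756, -1.507, 0.0]
wrist_force: [-0.5, -0.6, 0.1]
width: 0.649
grip_force: 0.0
t 1.77 grasp [ 349.8 -171.2  249.8] yaw 57.34 tilt 0.01 w 0.649 grip 0.0 F [-0.5 -0.6  0.1] q6 0.05
410,40,220 d [210.3 -63.3  29.9] n 6 per row [ 35.1 -10.6   5. ] turn 
531,143,150 d [152.   46.3  70. ] n 5 per row [30.4  9.3 14. ] turn
```

```bash
python3 -m jog '[{"dx":35,"dy":-10.5,"dz":5,"ax":0,"ay":0,"az":0},{"dx":35,"dy":-10.5,"dz":5,"ax":0,"ay":0,"az":0},{"dx":35,"dy":-10.5,"dz":5,"ax":0,"ay":0,"az":0},{"dx":35,"dy":-10.5,"dz":5,"ax":0,"ay":0,"az":0},{"dx":35,"dy":-10.5,"dz":5,"ax":0,"ay":0,"az":0},{"dx":35,"dy":-10.5,"dz":5,"ax":0,"ay":0,"az":0},{"dx":30.4,"dy":9.3,"dz":14,"ax":0,"ay":0,"az":0},{"dx":30.4,"dy":9.3,"dz":14,"ax":0,"ay":0,"az":0},{"dx":30.4,"dy":9.3,"dz":14,"ax":0,"ay":0,"az":0},{"dx":30.4,"dy":9.3,"dz":14,"ax":0,"ay":0,"az":0},{"dx":30.4,"dy":9.3,"dz":14,"ax":0,"ay":0,"az":-0.3},{"dx":0,"dy":0,"dz":0,"ax":0,"ay":0,"az":0},{"dx":0,"dy":0,"dz":0,"ax":0,"ay":0,"az":0}]'; python3 plan.py 531.4,144,63; python3 - <<'E'
from workcell import optics
import cv2
a=optics.read_camera("scene")["img"][150:250,120:250,::-1];b=optics.read_camera("top")["img"][130:230,130:260,::-1]
import numpy as np
cv2.imwrite("pics/m1.png",cv2.resize(np.hstack([a,b]),(800,308),interpolation=cv2.INTER_CUBIC))
E
```

```text
time: 2.85
tool_pos: [0.5335, 0.1419, 0.3026]
tcp_rot: [-2.755, -1.508, 0.006]
wrist_force: [0.6, 1.0, -0.3]
width: 0.652
grip_force: 0.0
t 2.85 grasp [532.9 141.8 147.9] yaw 57.39 tilt 0.24 w 0.652 grip 0.0 F [ 0.6  1.  -0.3] q6 0.78
531.4,144,63 d [ 1.3 -2.2 84.9] n 3 per row [ 0.4 -0.7 28.3] turn
```

View pics/m1.png

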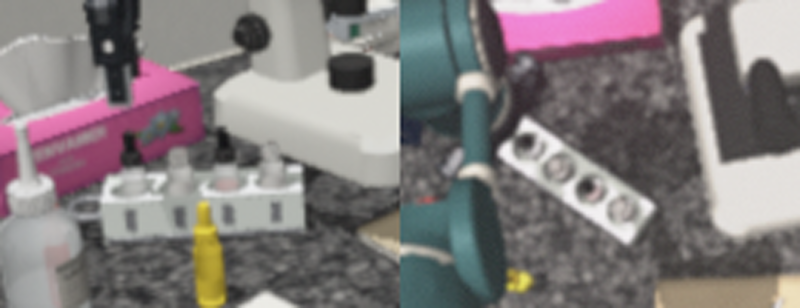

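The gripper is over bottle 1. The cap is roughly 3 mm off the well centre along the row, away from the handle, so I'll go down there and grip.

```bash
python3 -m jog '[{"dx":0,"dy":-2.2,"dz":22,"ax":0,"ay":0,"az":0.3},{"dx":0,"dy":0,"dz":22,"ax":0,"ay":0,"az":0},{"dx":0,"dy":0,"dz":22,"ax":0,"ay":0,"az":0},{"dx":0,"dy":0,"dz":17,"ax":0,"ay":0,"az":0},{"dx":0,"dy":0,"dz":0,"ax":0,"ay":0,"az":0},{"dx":0,"dy":0,"dz":0,"ax":0,"ay":0,"az":0}]'; python3 plan.py 530.7,142.8,63
```

```text
time: 3.45
tool_pos: [0.5305, 0.1414, 0.222]
tcp_rot: [-2.762, -1.497, 0.002]
wrist_force: [1.1, -0.3, 0.2]
width: 0.65
grip_force: 0.0
t 3.45 grasp [530.4 141.4  67.3] yaw 56.94 tilt 0.06 w 0.65 grip 0.0 F [ 1.1 -0.3  0.2] q6 0.79
530.7,142.8,63 d [ 1.4 -0.5  4.3] n 1 per row [ 1.4 -0.5  4.3] turn
```

```bash
python3 -m jog '[{"dx":1,"dy":-0.5,"dz":4,"ax":0,"ay":0,"az":0},{"dx":0,"dy":0,"dz":0,"ax":0,"ay":0,"az":0},{"dx":0,"dy":0,"dz":0,"ax":0,"ay":0,"az":0},{"dx":0,"dy":0,"dz":0,"ax":0,"ay":0,"az":0},{"dx":0,"dy":0,"dz":0,"ax":0,"ay":0,"az":0},{"dx":0,"dy":0,"dz":0,"ax":0,"ay":0,"az":0},{"dx":0,"dy":0,"dz":0,"ax":0,"ay":0,"az":0},{"dx":0,"dy":0,"dz":0,"ax":0,"ay":0,"az":0},{"dx":0,"dy":0,"dz":0,"ax":0,"ay":0,"az":0},{"dx":0,"dy":0,"dz":0,"ax":0,"ay":0,"az":0}]' 0 40; python3 plan.py
```

```text
time: 4.28
tool_pos: [0.5325, 0.1436, 0.2192]
tcp_rot: [2.76, 1.499, 0.004]
wrist_force: [-0.9, -1.4, 6.8]
width: 0.256
grip_force: 39.0
t 4.28 grasp [532.9 143.7  64.5] yaw 57.0 tilt 0.14 w 0.256 grip 39.0 F [-0.9 -1.4  6.8] q6 0.79
```

Gripped: the opening of about 22 mm fits the 23 mm body. Lifting next and planning the carry.

```bash
python3 -m jog '[{"dx":0,"dy":0,"dz":-10,"ax":0,"ay":0,"az":0},{"dx":0,"dy":0,"dz":-20,"ax":0,"ay":0,"az":0},{"dx":0,"dy":0,"dz":-30,"ax":0,"ay":0,"az":0},{"dx":0,"dy":0,"dz":-30,"ax":0,"ay":0,"az":0},{"dx":0,"dy":0,"dz":-30,"ax":0,"ay":0,"az":0},{"dx":0,"dy":0,"dz":0,"ax":0,"ay":0,"az":0}]'; python3 plan.py 410,30,185 365,-160,185,0.5 380,-300,185 430,-355,185 565.7,-356.9,185; python3 - <<'E'
from workcell import optics
import cv2
a=optics.read_camera("scene")["img"][120:250,120:280,::-1]
cv2.imwrite("pics/m2.png",cv2.resize(a,(640,520),interpolation=cv2.INTER_CUBIC))
E
```

```text
time: 4.78
tool_pos: [0.5339, 0.144, 0.3454]
tcp_rot: [2.758, 1.497, 0.018]
wrist_force: [0.5, -0.6, 0.1]
width: 0.253
grip_force: 38.9
t 4.78 grasp [535.7 144.4 190.7] yaw 57.0 tilt 0.68 w 0.253 grip 38.9 F [ 0.5 -0.6  0.1] q6 0.79
410,30,185 d [-164.5  -43.2    3.9] n 5 per row [-32.9  -8.6   0.8] turn 
365,-160,185,0.5 d [-183.9   65.7   -1. ] n 6 per row [-30.6  11.   -0.2] turn [ 0.19 -0.68 56.5 ]
380,-300,185 d [ 13.8 140.1   0. ] n 4 per row [ 3.4 35.   0. ] turn 
430,-355,185 d [49.5 55.4  0. ] n 2 per row [24.8 27.7  0. ] turn 
565.7,-356.9,185 d [135.7   3.1   0. ] n 4 per row [33.9  0.8  0. ] turn
```

View pics/m2.png

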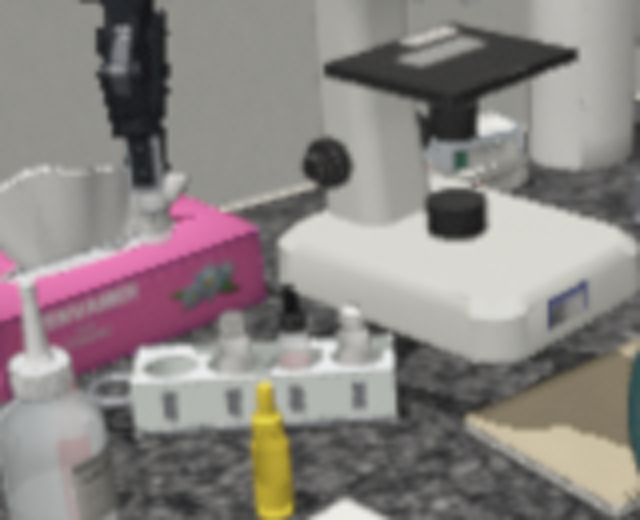

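Bottle 1 hangs upright in the fingers at (150,210), centred within about 2 mm, and its well is empty. Carrying it round in front of the microscope.

```bash
python3 -m jog '[{"dx":-33,"dy":-8.6,"dz":0,"ax":0,"ay":0,"az":0},{"dx":-33,"dy":-8.6,"dz":0,"ax":0,"ay":0,"az":0},{"dx":-33,"dy":-8.6,"dz":0,"ax":0,"ay":0,"az":0},{"dx":-33,"dy":-8.6,"dz":0,"ax":0,"ay":0,"az":0},{"dx":-33,"dy":-8.6,"dz":0,"ax":0,"ay":0,"az":0},{"dx":-30.6,"dy":11,"dz":0,"ax":0,"ay":0,"az":0},{"dx":-30.6,"dy":11,"dz":0,"ax":0,"ay":0,"az":0},{"dx":-30.6,"dy":11,"dz":0,"ax":0,"ay":0,"az":0},{"dx":-30.6,"dy":11,"dz":0,"ax":0,"ay":0,"az":0},{"dx":-30.6,"dy":11,"dz":0,"ax":0,"ay":0,"az":0},{"dx":-30.6,"dy":11,"dz":0,"ax":0,"ay":0,"az":0},{"dx":0,"dy":0,"dz":0,"ax":0,"ay":0,"az":6.28},{"dx":0,"dy":0,"dz":0,"ax":0,"ay":0,"az":6.28},{"dx":0,"dy":0,"dz":0,"ax":0,"ay":0,"az":6.28},{"dx":0,"dy":0,"dz":0,"ax":0,"ay":0,"az":6.28},{"dx":0,"dy":0,"dz":0,"ax":0,"ay":0,"az":6.28},{"dx":0,"dy":0,"dz":0,"ax":0,"ay":0,"az":6.28},{"dx":0,"dy":0,"dz":0,"ax":0,"ay":0,"az":6.28},{"dx":0,"dy":0,"dz":0,"ax":0,"ay":0,"az":6.28},{"dx":0,"dy":0,"dz":0,"ax":0,"ay":0,"az":6.28}]'; python3 plan.py 380,-300,185 430,-355,185 565.7,-356.9,185
```

```text
time: 6.5
tool_pos: [0.3603, -0.1611, 0.3364]
tcp_rot: [-3.14, -0.004, 0.004]
wrist_force: [0.0, -0.4, 0.0]
width: 0.251
grip_force: 39.0
t 6.5 grasp [ 359.9 -160.9  181.7] yaw 0.16 tilt 0.16 w 0.251 grip 39.0 F [ 0.  -0.4  0. ] q6 1.08
380,-300,185 d [ 19.7 139.2  -3.5] n 4 per row [ 4.9 34.8 -0.9] turn 
430,-355,185 d [49.8 55.1 -0.2] n 2 per row [24.9 27.6 -0.1] turn 
565.7,-356.9,185 d [135.7   2.3  -0.3] n 4 per row [33.9  0.6 -0.1] turn
```

```bash
python3 -m jog '[{"dx":5,"dy":35,"dz":0,"ax":0,"ay":0,"az":-0.3},{"dx":5,"dy":35,"dz":0,"ax":0,"ay":0,"az":0},{"dx":5,"dy":35,"dz":0,"ax":0,"ay":0,"az":0},{"dx":5,"dy":35,"dz":0,"ax":0,"ay":0,"az":0},{"dx":25,"dy":27.5,"dz":0,"ax":0,"ay":0,"az":0},{"dx":25,"dy":27.5,"dz":0,"ax":0,"ay":0,"az":0},{"dx":34,"dy":0.5,"dz":0,"ax":0,"ay":0,"az":0},{"dx":34,"dy":0.5,"dz":0,"ax":0,"ay":0,"az":0},{"dx":34,"dy":0.5,"dz":0,"ax":0,"ay":0,"az":0},{"dx":34,"dy":0.5,"dz":0,"ax":0,"ay":0,"az":0},{"dx":0,"dy":0,"dz":0,"ax":0,"ay":0,"az":0},{"dx":0,"dy":0,"dz":0,"ax":0,"ay":0,"az":0},{"dx":0,"dy":0,"dz":0,"ax":0,"ay":0,"az":0}]'; python3 plan.py 565.7,-356.9,66; python3 - <<'E'
from workcell import optics
import cv2,numpy as np
a=optics.read_camera("scene")["img"][100:200,240:340,::-1];b=optics.read_camera("top")["img"][140:240,270:370,::-1]
cv2.imwrite("pics/m3.png",cv2.resize(np.hstack([a,b]),(800,400),interpolation=cv2.INTER_CUBIC))
E
```

```text
time: 7.58
tool_pos: [0.5688, -0.3552, 0.3359]
tcp_rot: [-3.14, -0.022, 0.005]
wrist_force: [0.1, 0.2, -0.4]
width: 0.256
grip_force: 39.2
t 7.58 grasp [ 568.3 -354.9  181.2] yaw 0.8 tilt 0.21 w 0.256 grip 39.2 F [ 0.1  0.2 -0.4] q6 0.96
565.7,-356.9,66 d [ -2.3   2.1 115.2] n 4 per row [-0.6  0.5 28.8] turn
```

View pics/m3.png

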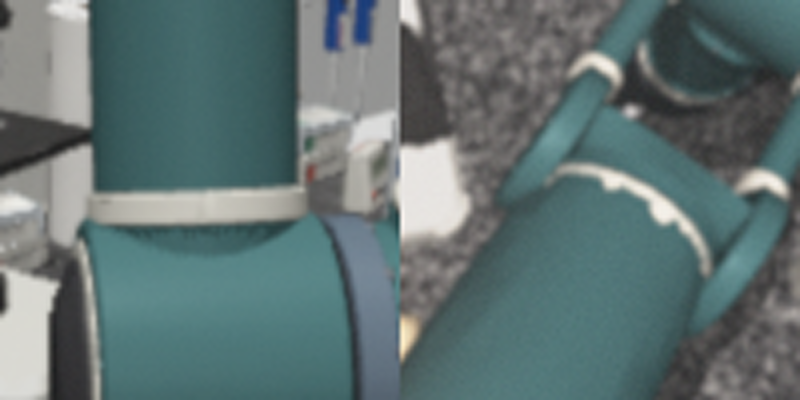

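The arm hides the rack from both cameras. I'll lower on measured pose and check the wrist force at the well mouth.

```bash
python3 -m jog '[{"dx":-1.5,"dy":2,"dz":22,"ax":0,"ay":0,"az":0.3},{"dx":0,"dy":0,"dz":22,"ax":0,"ay":0,"az":0},{"dx":0,"dy":0,"dz":22,"ax":0,"ay":0,"az":0},{"dx":0,"dy":0,"dz":8,"ax":0,"ay":0,"az":0},{"dx":0,"dy":0,"dz":8,"ax":0,"ay":0,"az":0},{"dx":0,"dy":0,"dz":0,"ax":0,"ay":0,"az":0},{"dx":0,"dy":0,"dz":0,"ax":0,"ay":0,"az":0}]'; python3 plan.py 566.5,-356.9,65
```

```text
time: 8.27
tool_pos: [0.5678, -0.358, 0.2564]
tcp_rot: [3.141, 0.012, 0.001]
wrist_force: [-0.7, 0.5, 0.0]
width: 0.251
grip_force: 39.2
t 8.27 grasp [ 567.8 -358.   101.7] yaw 0.45 tilt 0.03 w 0.251 grip 39.2 F [-0.7  0.5  0. ] q6 0.96
566.5,-356.9,65 d [-1.4 -1.1 36.7] n 1 per row [-1.4 -1.1 36.7] turn
```

```bash
python3 -m jog '[{"dx":-1.3,"dy":-1,"dz":4,"ax":0,"ay":0,"az":0},{"dx":0,"dy":0,"dz":6,"ax":0,"ay":0,"az":0},{"dx":0,"dy":0,"dz":4,"ax":0,"ay":0,"az":0},{"dx":0,"dy":0,"dz":0,"ax":0,"ay":0,"az":0}]'; python3 plan.py 566.5,-356.9,65
```

```text
time: 8.6
tool_pos: [0.5663, -0.3565, 0.2408]
tcp_rot: [-3.141, -0.013, 0.002]
wrist_force: [0.6, 0.2, -0.2]
width: 0.253
grip_force: 39.2
t 8.6 grasp [ 566.1 -356.4   86.1] yaw 0.47 tilt 0.07 w 0.253 grip 39.2 F [ 0.6  0.2 -0.2] q6 0.96
566.5,-356.9,65 d [ 0.4  0.5 21.1] n 1 per row [ 0.4  0.5 21.1] turn
```

No force, so it is inside the well. Lowering to just above the floor.

```bash
python3 -m jog '[{"dx":0,"dy":0,"dz":10,"ax":0,"ay":0,"az":0},{"dx":0,"dy":0,"dz":8,"ax":0,"ay":0,"az":0},{"dx":0,"dy":0,"dz":2,"ax":0,"ay":0,"az":0},{"dx":0,"dy":0,"dz":0,"ax":0,"ay":0,"az":0},{"dx":0,"dy":0,"dz":0,"ax":0,"ay":0,"az":0}]'; python3 plan.py 566.5,-356.9,65
```

```text
time: 9.02
tool_pos: [0.5665, -0.3567, 0.2211]
tcp_rot: [-3.141, -0.013, 0.001]
wrist_force: [-0.5, -0.4, 0.1]
width: 0.252
grip_force: 39.2
t 9.02 grasp [ 566.4 -356.6   66.4] yaw 0.47 tilt 0.06 w 0.252 grip 39.2 F [-0.5 -0.4  0.1] q6 0.96
566.5,-356.9,65 d [0.1 0.3 1.4] n 1 per row [0.1 0.3 1.4] turn
```

```bash
python3 -m jog '[{"dx":0,"dy":0,"dz":1.5,"ax":0,"ay":0,"az":0},{"dx":0,"dy":0,"dz":0,"ax":0,"ay":0,"az":0},{"dx":0,"dy":0,"dz":0,"ax":0,"ay":0,"az":0}]'; python3 -m jog '[{"dx":0,"dy":0,"dz":0,"ax":0,"ay":0,"az":0},{"dx":0,"dy":0,"dz":0,"ax":0,"ay":0,"az":0},{"dx":0,"dy":0,"dz":0,"ax":0,"ay":0,"az":0},{"dx":0,"dy":0,"dz":0,"ax":0,"ay":0,"az":0},{"dx":0,"dy":0,"dz":0,"ax":0,"ay":0,"az":0},{"dx":0,"dy":0,"dz":-15,"ax":0,"ay":0,"az":0},{"dx":0,"dy":0,"dz":-25,"ax":0,"ay":0,"az":0},{"dx":0,"dy":0,"dz":-35,"ax":0,"ay":0,"az":0},{"dx":0,"dy":0,"dz":-35,"ax":0,"ay":0,"az":0}]' 0.65; python3 plan.py 430,-355,175 380,-300,175 365,-160,175,57 410,30,160 508.5,108.6,150
```

```text
time: 9.27
tool_pos: [0.5667, -0.3568, 0.2203]
tcp_rot: [3.141, 0.013, 0.0]
wrist_force: [0.8, 0.2, -0.3]
width: 0.252
grip_force: 39.2
time: 10.02
tool_pos: [0.5661, -0.3564, 0.3312]
tcp_rot: [-3.14, -0.013, 0.003]
wrist_force: [0.7, -0.8, 0.1]
width: 0.647
grip_force: 0.0
t 10.02 grasp [ 565.9 -356.2  176.5] yaw 0.47 tilt 0.13 w 0.647 grip 0.0 F [ 0.7 -0.8  0.1] q6 0.96
430,-355,175 d [-135.8   -2.4    1.8] n 4 per row [-34.   -0.6   0.4] turn 
380,-300,175 d [-49.5 -55.4   0.2] n 2 per row [-24.8 -27.7   0.1] turn 
365,-160,175,57 d [ -13.8 -140.1    0.2] n 4 per row [ -3.5 -35.    0. ] turn [ -0.12   0.06 -56.53]
410,30,160 d [183.9 -65.7  15. ] n 6 per row [ 30.6 -11.    2.5] turn 
508.5,108.6,150 d [119.6  39.8  10. ] n 4 per row [29.9 10.   2.5] turn
```

```bash
python3 -m jog '[{"dx":-34,"dy":0,"dz":0,"ax":0,"ay":0,"az":0},{"dx":-34,"dy":0,"dz":0,"ax":0,"ay":0,"az":0},{"dx":-34,"dy":0,"dz":0,"ax":0,"ay":0,"az":0},{"dx":-34,"dy":0,"dz":0,"ax":0,"ay":0,"az":0},{"dx":-25,"dy":-28,"dz":0,"ax":0,"ay":0,"az":0},{"dx":-25,"dy":-28,"dz":0,"ax":0,"ay":0,"az":0},{"dx":-3.5,"dy":-35,"dz":0,"ax":0,"ay":0,"az":0},{"dx":-3.5,"dy":-35,"dz":0,"ax":0,"ay":0,"az":0},{"dx":-3.5,"dy":-35,"dz":0,"ax":0,"ay":0,"az":0},{"dx":-3.5,"dy":-35,"dz":0,"ax":0,"ay":0,"az":0},{"dx":0,"dy":0,"dz":0,"ax":0,"ay":0,"az":-6.28},{"dx":0,"dy":0,"dz":0,"ax":0,"ay":0,"az":-6.28},{"dx":0,"dy":0,"dz":0,"ax":0,"ay":0,"az":-6.28},{"dx":0,"dy":0,"dz":0,"ax":0,"ay":0,"az":-6.28},{"dx":0,"dy":0,"dz":0,"ax":0,"ay":0,"az":-6.28},{"dx":0,"dy":0,"dz":0,"ax":0,"ay":0,"az":-6.28},{"dx":0,"dy":0,"dz":0,"ax":0,"ay":0,"az":-6.28},{"dx":0,"dy":0,"dz":0,"ax":0,"ay":0,"az":-6.28},{"dx":0,"dy":0,"dz":0,"ax":0,"ay":0,"az":-6.28}]'
python3 -m jog '[{"dx":30.6,"dy":-11,"dz":2,"ax":0,"ay":0,"az":0},{"dx":30.6,"dy":-11,"dz":2,"ax":0,"ay":0,"az":0},{"dx":30.6,"dy":-11,"dz":2,"ax":0,"ay":0,"az":0},{"dx":30.6,"dy":-11,"dz":2,"ax":0,"ay":0,"az":0},{"dx":30.6,"dy":-11,"dz":2,"ax":0,"ay":0,"az":0},{"dx":30.6,"dy":-11,"dz":2,"ax":0,"ay":0,"az":0},{"dx":0,"dy":0,"dz":0,"ax":0,"ay":0,"az":0}]'; python3 plan.py 508.8,109,150,57
python3 - <<'E'
from workcell import optics
import cv2,numpy as np,pickle
T=optics.read_camera("top");S=optics.read_camera("scene");pickle.dump((T,S),open("mid.pkl","wb"))
b=T["img"][140:240,280:380,::-1];a=S["img"][110:210,250:350,::-1]
cv2.imwrite("pics/m4.png",cv2.resize(np.hstack([a,b]),(800,400),interpolation=cv2.INTER_CUBIC))
E
```

```text
time: 11.6
tool_pos: [0.365, -0.1624, 0.3314]
tcp_rot: [2.756, 1.506, 0.001]
wrist_force: [-0.6, -0.1, -0.5]
width: 0.651
grip_force: 0.0
time: 12.18
tool_pos: [0.4104, 0.0315, 0.3194]
tcp_rot: [-2.757, -1.505, -0.005]
wrist_force: [0.0, 1.2, 0.4]
width: 0.647
grip_force: 0.0
t 12.18 grasp [410.8  31.9 164.7] yaw 57.25 tilt 0.19 w 0.647 grip 0.0 F [0.  1.2 0.4] q6 0.59
508.8,109,150,57 d [117.8  40.7  15.1] n 4 per row [29.5 10.2  3.8] turn [ 0.04 -0.19  0.25]
```

View pics/m4.png

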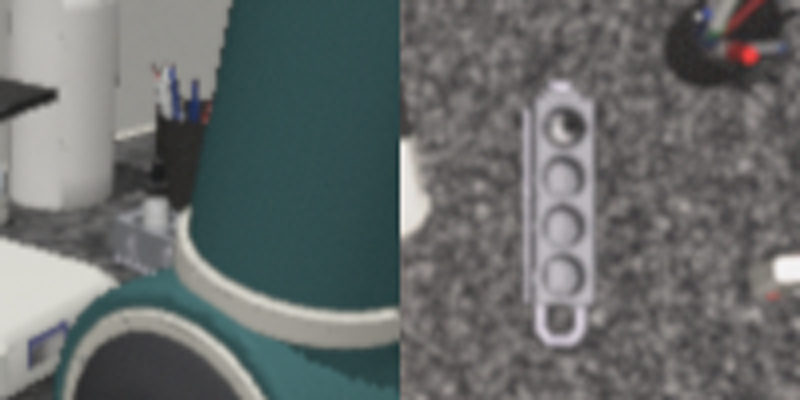

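Bottle 1 stands in the nose well at (565,127), with three wells still empty. Bottle 2 is next.

```bash
python3 -m jog '[{"dx":29.5,"dy":10.2,"dz":3.8,"ax":0,"ay":0,"az":0.2},{"dx":29.5,"dy":10.2,"dz":3.8,"ax":0,"ay":0,"az":0},{"dx":29.5,"dy":10.2,"dz":3.8,"ax":0,"ay":0,"az":0},{"dx":29.5,"dy":10.2,"dz":3.8,"ax":0,"ay":0,"az":0},{"dx":0,"dy":0,"dz":0,"ax":0,"ay":0,"az":0},{"dx":0,"dy":0,"dz":22,"ax":0,"ay":0,"az":0},{"dx":0,"dy":0,"dz":22,"ax":0,"ay":0,"az":0},{"dx":0,"dy":0,"dz":22,"ax":0,"ay":0,"az":0},{"dx":0,"dy":0,"dz":16,"ax":0,"ay":0,"az":0},{"dx":0,"dy":0,"dz":0,"ax":0,"ay":0,"az":0},{"dx":0,"dy":0,"dz":0,"ax":0,"ay":0,"az":0}]'; python3 plan.py 508.8,109,64.5
python3 - <<'E'
from workcell import optics
import cv2,numpy as np
a=optics.read_camera("scene")["img"][160:230,140:240,::-1]
cv2.imwrite("pics/m5.png",cv2.resize(a,(800,560),interpolation=cv2.INTER_CUBIC))
E
```

```text
time: 13.2
tool_pos: [0.5078, 0.1025, 0.2206]
tcp_rot: [-2.764, -1.491, 0.004]
wrist_force: [0.6, -0.6, 0.8]
width: 0.647
grip_force: 0.0
t 13.2 grasp [507.4 102.4  65.9] yaw 56.7 tilt 0.14 w 0.647 grip 0.0 F [ 0.6 -0.6  0.8] q6 0.73
508.8,109,64.5 d [ 6.3 -2.4  1.4] n 1 per row [ 6.3 -2.4  1.4] turn
```

View pics/m5.png

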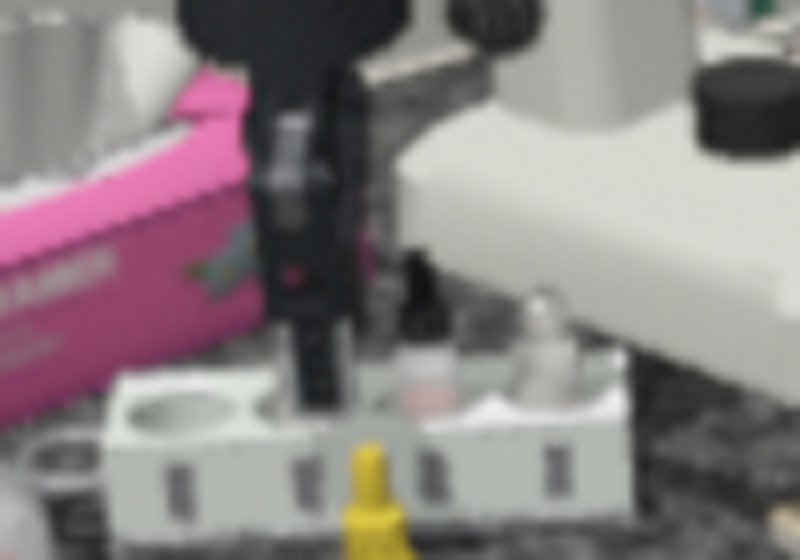

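The finger is about 4–6 mm short along the row, by both the measured pose and the picture (finger at x≈321, bottle body about 283–352). Shifting, then closing.

```bash
python3 -m jog '[{"dx":5,"dy":-2.4,"dz":0,"ax":0,"ay":0,"az":-0.3},{"dx":0,"dy":0,"dz":0,"ax":0,"ay":0,"az":0},{"dx":0,"dy":0,"dz":0.5,"ax":0,"ay":0,"az":0}]'; python3 -m jog '[{"dx":0,"dy":0,"dz":0,"ax":0,"ay":0,"az":0},{"dx":0,"dy":0,"dz":0,"ax":0,"ay":0,"az":0},{"dx":0,"dy":0,"dz":0,"ax":0,"ay":0,"az":0},{"dx":0,"dy":0,"dz":0,"ax":0,"ay":0,"az":0},{"dx":0,"dy":0,"dz":0,"ax":0,"ay":0,"az":0},{"dx":0,"dy":0,"dz":0,"ax":0,"ay":0,"az":0},{"dx":0,"dy":0,"dz":0,"ax":0,"ay":0,"az":0},{"dx":0,"dy":0,"dz":0,"ax":0,"ay":0,"az":0}]' 0 40; python3 plan.py
```

```text
time: 13.5
tool_pos: [0.51, 0.1098, 0.2221]
tcp_rot: [2.759, 1.501, 0.005]
wrist_force: [-1.6, -0.1, 0.6]
width: 0.647
grip_force: 0.0
time: 14.17
tool_pos: [0.5093, 0.1095, 0.2208]
tcp_rot: [2.76, 1.501, 0.001]
wrist_force: [-1.5, -0.5, 4.2]
width: 0.253
grip_force: 39.0
t 14.17 grasp [509.4 109.6  66.1] yaw 57.09 tilt 0.03 w 0.253 grip 39.0 F [-1.5 -0.5  4.2] q6 0.74
```

```bash
python3 -m jog '[{"dx":0,"dy":0,"dz":-10,"ax":0,"ay":0,"az":0},{"dx":0,"dy":0,"dz":-20,"ax":0,"ay":0,"az":0},{"dx":0,"dy":0,"dz":-30,"ax":0,"ay":0,"az":0},{"dx":0,"dy":0,"dz":-30,"ax":0,"ay":0,"az":0},{"dx":0,"dy":0,"dz":-28,"ax":0,"ay":0,"az":0},{"dx":0,"dy":0,"dz":0,"ax":0,"ay":0,"az":0},{"dx":0,"dy":0,"dz":0,"ax":0,"ay":0,"az":0}]'; python3 plan.py 410,30,185 365,-160,185,0.5; python3 - <<'E'
from workcell import optics
import cv2
a=optics.read_camera("scene")["img"][120:250,120:280,::-1]
cv2.imwrite("pics/m6.png",cv2.resize(a,(640,520),interpolation=cv2.INTER_CUBIC))
E
```

```text
time: 14.75
tool_pos: [0.5099, 0.1095, 0.3409]
tcp_rot: [2.758, 1.5, 0.007]
wrist_force: [0.9, -0.0, 0.8]
width: 0.247
grip_force: 39.2
t 14.75 grasp [510.6 109.6 186.2] yaw 57.09 tilt 0.27 w 0.247 grip 39.2 F [ 0.9 -0.   0.8] q6 0.74
410,30,185 d [-121.5  -41.2    0.7] n 4 per row [-30.4 -10.3   0.2] turn 
365,-160,185,0.5 d [-184.    65.5   -0.3] n 6 per row [-30.7  10.9  -0.1] turn [ 0.1  -0.26 56.59]
```

View pics/m6.png

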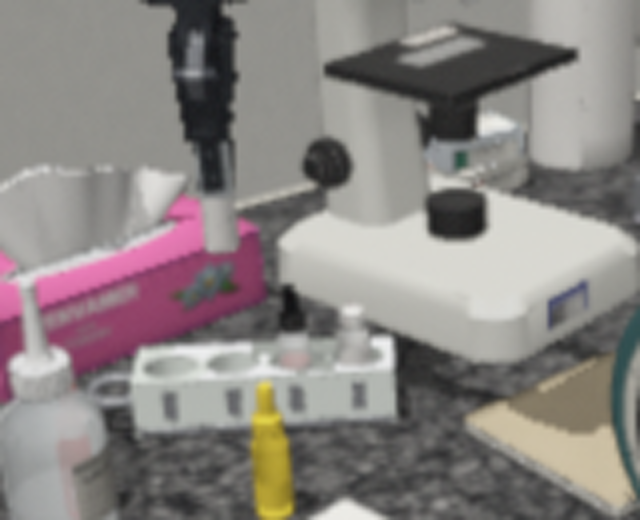

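Bottle 2 is held upright at (220,220), about 2 mm off pad centre. Carrying it.

```bash
python3 -m jog '[{"dx":-30.4,"dy":-10.3,"dz":0,"ax":0,"ay":0,"az":0},{"dx":-30.4,"dy":-10.3,"dz":0,"ax":0,"ay":0,"az":0},{"dx":-30.4,"dy":-10.3,"dz":0,"ax":0,"ay":0,"az":0},{"dx":-30.4,"dy":-10.3,"dz":0,"ax":0,"ay":0,"az":0},{"dx":-30.6,"dy":11,"dz":0,"ax":0,"ay":0,"az":0},{"dx":-30.6,"dy":11,"dz":0,"ax":0,"ay":0,"az":0},{"dx":-30.6,"dy":11,"dz":0,"ax":0,"ay":0,"az":0},{"dx":-30.6,"dy":11,"dz":0,"ax":0,"ay":0,"az":0},{"dx":-30.6,"dy":11,"dz":0,"ax":0,"ay":0,"az":0},{"dx":-30.6,"dy":11,"dz":0,"ax":0,"ay":0,"az":0},{"dx":0,"dy":0,"dz":0,"ax":0,"ay":0,"az":6.28},{"dx":0,"dy":0,"dz":0,"ax":0,"ay":0,"az":6.28},{"dx":0,"dy":0,"dz":0,"ax":0,"ay":0,"az":6.28},{"dx":0,"dy":0,"dz":0,"ax":0,"ay":0,"az":6.28},{"dx":0,"dy":0,"dz":0,"ax":0,"ay":0,"az":6.28},{"dx":0,"dy":0,"dz":0,"ax":0,"ay":0,"az":6.28},{"dx":0,"dy":0,"dz":0,"ax":0,"ay":0,"az":6.28},{"dx":0,"dy":0,"dz":0,"ax":0,"ay":0,"az":6.28},{"dx":0,"dy":0,"dz":0,"ax":0,"ay":0,"az":6.28}]'; python3 plan.py 380,-300,185 430,-355,185 525,-357.2,185
```

```text
time: 16.38
tool_pos: [0.3631, -0.1598, 0.3361]
tcp_rot: [-3.139, -0.007, 0.007]
wrist_force: [-0.1, 0.6, -0.5]
width: 0.251
grip_force: 39.3
t 16.38 grasp [ 362.5 -159.4  181.4] yaw 0.25 tilt 0.27 w 0.251 grip 39.3 F [-0.1  0.6 -0.5] q6 1.09
380,-300,185 d [ 16.9 140.6  -3.9] n 4 per row [ 4.2 35.2 -1. ] turn 
430,-355,185 d [49.8 55.2 -0.3] n 2 per row [24.9 27.6 -0.2] turn 
525,-357.2,185 d [95.   2.6 -0.4] n 3 per row [31.7  0.9 -0.1] turn
```

```bash
python3 -m jog '[{"dx":4.2,"dy":35,"dz":0,"ax":0,"ay":0,"az":-0.2},{"dx":4.2,"dy":35,"dz":0,"ax":0,"ay":0,"az":0},{"dx":4.2,"dy":35,"dz":0,"ax":0,"ay":0,"az":0},{"dx":4.2,"dy":35,"dz":0,"ax":0,"ay":0,"az":0},{"dx":25,"dy":27.5,"dz":0,"ax":0,"ay":0,"az":0},{"dx":25,"dy":27.5,"dz":0,"ax":0,"ay":0,"az":0},{"dx":31.7,"dy":0.9,"dz":0,"ax":0,"ay":0,"az":0},{"dx":31.7,"dy":0.9,"dz":0,"ax":0,"ay":0,"az":0},{"dx":31.7,"dy":0.9,"dz":0,"ax":0,"ay":0,"az":0},{"dx":0,"dy":0,"dz":0,"ax":0,"ay":0,"az":0},{"dx":0,"dy":0,"dz":20,"ax":0,"ay":0,"az":0},{"dx":0,"dy":0,"dz":20,"ax":0,"ay":0,"az":0},{"dx":0,"dy":0,"dz":20,"ax":0,"ay":0,"az":0},{"dx":0,"dy":0,"dz":14,"ax":0,"ay":0,"az":0},{"dx":0,"dy":0,"dz":0,"ax":0,"ay":0,"az":0},{"dx":0,"dy":0,"dz":0,"ax":0,"ay":0,"az":0},{"dx":0,"dy":0,"dz":0,"ax":0,"ay":0,"az":0}]'; python3 plan.py 525,-357.2,86
```

```text
time: 17.8
tool_pos: [0.5286, -0.3559, 0.2649]
tcp_rot: [3.141, 0.021, 0.0]
wrist_force: [0.5, -0.7, 0.5]
width: 0.255
grip_force: 39.4
t 17.8 grasp [ 528.6 -356.   110.2] yaw 0.76 tilt 0.02 w 0.255 grip 39.4 F [ 0.5 -0.7  0.5] q6 0.93
525,-357.2,86 d [-3.6  1.2 24.2] n 1 per row [-3.6  1.2 24.2] turn
```

```bash
python3 -m jog '[{"dx":-3.6,"dy":1.2,"dz":2,"ax":0,"ay":0,"az":0.3},{"dx":0,"dy":0,"dz":0,"ax":0,"ay":0,"az":0},{"dx":0,"dy":0,"dz":8,"ax":0,"ay":0,"az":0},{"dx":0,"dy":0,"dz":7,"ax":0,"ay":0,"az":0},{"dx":0,"dy":0,"dz":7,"ax":0,"ay":0,"az":0},{"dx":0,"dy":0,"dz":0,"ax":0,"ay":0,"az":0},{"dx":0,"dy":0,"dz":0,"ax":0,"ay":0,"az":0}]'; python3 plan.py 525,-357.2,66.5
```

```text
time: 18.38
tool_pos: [0.5245, -0.3566, 0.2392]
tcp_rot: [-3.14, -0.013, 0.003]
wrist_force: [0.1, -0.0, -0.9]
width: 0.254
grip_force: 39.4
t 18.38 grasp [ 524.2 -356.4   84.5] yaw 0.47 tilt 0.14 w 0.254 grip 39.4 F [ 0.1 -0.  -0.9] q6 0.93
525,-357.2,66.5 d [ 0.9  0.9 18. ] n 1 per row [ 0.9  0.9 18. ] turn
```

```bash
python3 -m jog '[{"dx":0.5,"dy":0.8,"dz":8,"ax":0,"ay":0,"az":0},{"dx":0,"dy":0,"dz":7,"ax":0,"ay":0,"az":0},{"dx":0,"dy":0,"dz":2,"ax":0,"ay":0,"az":0},{"dx":0,"dy":0,"dz":1,"ax":0,"ay":0,"az":0},{"dx":0,"dy":0,"dz":0,"ax":0,"ay":0,"az":0},{"dx":0,"dy":0,"dz":0,"ax":0,"ay":0,"az":0}]'; python3 plan.py; python3 -m jog '[{"dx":0,"dy":0,"dz":0,"ax":0,"ay":0,"az":0},{"dx":0,"dy":0,"dz":0,"ax":0,"ay":0,"az":0},{"dx":0,"dy":0,"dz":0,"ax":0,"ay":0,"az":0},{"dx":0,"dy":0,"dz":0,"ax":0,"ay":0,"az":0},{"dx":0,"dy":0,"dz":0,"ax":0,"ay":0,"az":0},{"dx":0,"dy":0,"dz":-15,"ax":0,"ay":0,"az":0},{"dx":0,"dy":0,"dz":-25,"ax":0,"ay":0,"az":0},{"dx":0,"dy":0,"dz":-35,"ax":0,"ay":0,"az":0},{"dx":0,"dy":0,"dz":-35,"ax":0,"ay":0,"az":0}]' 0.65; python3 plan.py 430,-355,175 380,-300,175 365,-160,175,57 410,30,160 486.8,75.1,150
```

```text
time: 18.88
tool_pos: [0.5255, -0.3578, 0.2225]
tcp_rot: [3.142, 0.013, 0.0]
wrist_force: [-0.1, -0.2, -1.5]
width: 0.252
grip_force: 39.4
t 18.88 grasp [ 525.5 -357.8   67.8] yaw 0.47 tilt 0.0 w 0.252 grip 39.4 F [-0.1 -0.2 -1.5] q6 0.93
time: 19.63
tool_pos: [0.5249, -0.3573, 0.3323]
tcp_rot: [-3.14, -0.013, 0.004]
wrist_force: [1.2, -0.8, 0.1]
width: 0.647
grip_force: 0.0
t 19.63 grasp [ 524.5 -357.1  177.6] yaw 0.47 tilt 0.18 w 0.647 grip 0.0 F [ 1.2 -0.8  0.1] q6 0.93
430,-355,175 d [-94.5  -2.8   2.8] n 3 per row [-31.5  -0.9   0.9] turn 
380,-300,175 d [-49.5 -55.4   0.2] n 2 per row [-24.8 -27.7   0.1] turn 
365,-160,175,57 d [ -13.9 -140.1    0.3] n 4 per row [ -3.5 -35.    0.1] turn [ -0.17   0.08 -56.53]
410,30,160 d [183.9 -65.7  15. ] n 6 per row [ 30.6 -11.    2.5] turn 
486.8,75.1,150 d [79.7 39.8 10. ] n 3 per row [26.6 13.3  3.3] turn
```

```bash
python3 -m jog '[{"dx":-31.5,"dy":0,"dz":0,"ax":0,"ay":0,"az":0},{"dx":-31.5,"dy":0,"dz":0,"ax":0,"ay":0,"az":0},{"dx":-31.5,"dy":0,"dz":0,"ax":0,"ay":0,"az":0},{"dx":-25,"dy":-28,"dz":0,"ax":0,"ay":0,"az":0},{"dx":-25,"dy":-28,"dz":0,"ax":0,"ay":0,"az":0},{"dx":-3.5,"dy":-35,"dz":0,"ax":0,"ay":0,"az":0},{"dx":-3.5,"dy":-35,"dz":0,"ax":0,"ay":0,"az":0},{"dx":-3.5,"dy":-35,"dz":0,"ax":0,"ay":0,"az":0},{"dx":-3.5,"dy":-35,"dz":0,"ax":0,"ay":0,"az":0},{"dx":0,"dy":0,"dz":0,"ax":0,"ay":0,"az":-6.28},{"dx":0,"dy":0,"dz":0,"ax":0,"ay":0,"az":-6.28},{"dx":0,"dy":0,"dz":0,"ax":0,"ay":0,"az":-6.28},{"dx":0,"dy":0,"dz":0,"ax":0,"ay":0,"az":-6.28},{"dx":0,"dy":0,"dz":0,"ax":0,"ay":0,"az":-6.28},{"dx":0,"dy":0,"dz":0,"ax":0,"ay":0,"az":-6.28},{"dx":0,"dy":0,"dz":0,"ax":0,"ay":0,"az":-6.28},{"dx":0,"dy":0,"dz":0,"ax":0,"ay":0,"az":-6.28},{"dx":0,"dy":0,"dz":0,"ax":0,"ay":0,"az":-6.28}]'
python3 -m jog '[{"dx":30.6,"dy":-11,"dz":2,"ax":0,"ay":0,"az":0},{"dx":30.6,"dy":-11,"dz":2,"ax":0,"ay":0,"az":0},{"dx":30.6,"dy":-11,"dz":2,"ax":0,"ay":0,"az":0},{"dx":30.6,"dy":-11,"dz":2,"ax":0,"ay":0,"az":0},{"dx":30.6,"dy":-11,"dz":2,"ax":0,"ay":0,"az":0},{"dx":30.6,"dy":-11,"dz":2,"ax":0,"ay":0,"az":0},{"dx":26.6,"dy":13.3,"dz":4,"ax":0,"ay":0,"az":0},{"dx":26.6,"dy":13.3,"dz":4,"ax":0,"ay":0,"az":0},{"dx":26.6,"dy":13.3,"dz":4,"ax":0,"ay":0,"az":0},{"dx":0,"dy":0,"dz":0,"ax":0,"ay":0,"az":0},{"dx":0,"dy":0,"dz":0,"ax":0,"ay":0,"az":0},{"dx":0,"dy":0,"dz":0,"ax":0,"ay":0,"az":0}]'; python3 plan.py 486.8,75.1,65.5,57
python3 - <<'E'
from workcell import optics
import cv2,numpy as np
b=optics.read_camera("top")["img"][150:230,290:350,::-1];a=optics.read_camera("scene")["img"][155:235,140:240,::-1]
cv2.imwrite("pics/m7.png",cv2.resize(np.hstack([a,b]),(800,400),interpolation=cv2.INTER_CUBIC))
E
```

```text
time: 21.13
tool_pos: [0.3653, -0.163, 0.3326]
tcp_rot: [2.757, 1.506, 0.0]
wrist_force: [-0.8, -0.2, -0.1]
width: 0.651
grip_force: 0.0
time: 22.13
tool_pos: [0.4865, 0.0719, 0.3082]
tcp_rot: [-2.76, -1.499, 0.002]
wrist_force: [-1.5, 0.3, 0.5]
width: 0.652
grip_force: 0.0
t 22.13 grasp [486.3  71.9 153.5] yaw 57.02 tilt 0.08 w 0.652 grip 0.0 F [-1.5  0.3  0.5] q6 0.67
486.8,75.1,65.5,57 d [ 3.1 -1.2 88. ] n 3 per row [ 1.  -0.4 29.3] turn [-0.06  0.06  0.02]
```

View pics/m7.png

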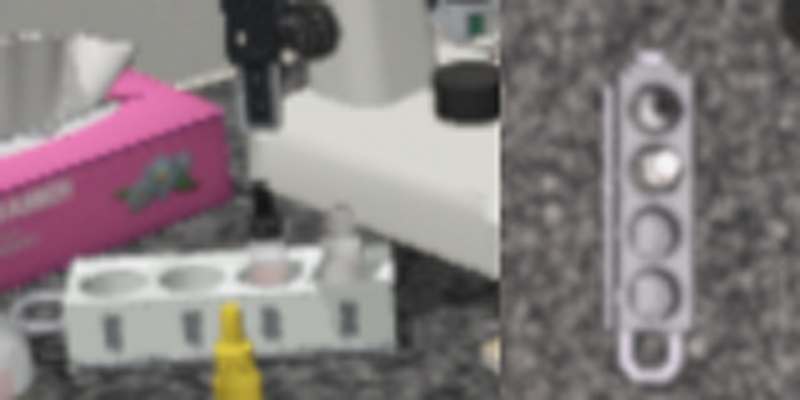

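Bottles 1 and 2 stand in the two nose-end wells, at (655,107) and (658,167) in the right panel. The gripper is over bottle 3.

```bash
python3 -m jog '[{"dx":3.5,"dy":-1.2,"dz":22,"ax":0,"ay":0,"az":0},{"dx":0,"dy":0,"dz":22,"ax":0,"ay":0,"az":0},{"dx":0,"dy":0,"dz":22,"ax":0,"ay":0,"az":0},{"dx":0,"dy":0,"dz":18,"ax":0,"ay":0,"az":0},{"dx":0,"dy":0,"dz":3.5,"ax":0,"ay":0,"az":0},{"dx":0,"dy":0,"dz":0,"ax":0,"ay":0,"az":0},{"dx":0,"dy":0,"dz":0,"ax":0,"ay":0,"az":0}]'; python3 plan.py 486.8,75.1,65.5
```

```text
time: 22.82
tool_pos: [0.4879, 0.0752, 0.2218]
tcp_rot: [2.761, 1.498, 0.001]
wrist_force: [1.2, -0.3, -0.2]
width: 0.649
grip_force: 0.0
t 22.82 grasp [488.   75.2  67.1] yaw 56.95 tilt 0.05 w 0.649 grip 0.0 F [ 1.2 -0.3 -0.2] q6 0.68
486.8,75.1,65.5 d [-0.8 -0.9  1.6] n 1 per row [-0.8 -0.9  1.6] turn
```

```bash
python3 -m jog '[{"dx":-0.5,"dy":-0.9,"dz":1.5,"ax":0,"ay":0,"az":0},{"dx":0,"dy":0,"dz":0,"ax":0,"ay":0,"az":0},{"dx":0,"dy":0,"dz":0,"ax":0,"ay":0,"az":0},{"dx":0,"dy":0,"dz":0,"ax":0,"ay":0,"az":0},{"dx":0,"dy":0,"dz":0,"ax":0,"ay":0,"az":0},{"dx":0,"dy":0,"dz":0,"ax":0,"ay":0,"az":0},{"dx":0,"dy":0,"dz":0,"ax":0,"ay":0,"az":0},{"dx":0,"dy":0,"dz":0,"ax":0,"ay":0,"az":0}]' 0 40; python3 plan.py; python3 -m jog '[{"dx":0,"dy":0,"dz":-10,"ax":0,"ay":0,"az":0},{"dx":0,"dy":0,"dz":-20,"ax":0,"ay":0,"az":0},{"dx":0,"dy":0,"dz":-30,"ax":0,"ay":0,"az":0},{"dx":0,"dy":0,"dz":-30,"ax":0,"ay":0,"az":0},{"dx":0,"dy":0,"dz":-28,"ax":0,"ay":0,"az":0},{"dx":0,"dy":0,"dz":0,"ax":0,"ay":0,"az":0},{"dx":0,"dy":0,"dz":0,"ax":0,"ay":0,"az":0}]'; python3 plan.py 410,30,185 365,-160,185,0.5; python3 - <<'E'
from workcell import optics
import cv2
a=optics.read_camera("scene")["img"][120:220,160:260,::-1]
cv2.imwrite("pics/m8.png",cv2.resize(a,(500,500),interpolation=cv2.INTER_CUBIC))
E
```

```text
time: 23.48
tool_pos: [0.4876, 0.0758, 0.2207]
tcp_rot: [2.76, 1.499, 0.003]
wrist_force: [-0.7, 0.1, 6.8]
width: 0.251
grip_force: 39.3
t 23.48 grasp [487.9  75.8  66. ] yaw 57.0 tilt 0.12 w 0.251 grip 39.3 F [-0.7  0.1  6.8] q6 0.68
time: 24.07
tool_pos: [0.4876, 0.0758, 0.3401]
tcp_rot: [2.759, 1.498, 0.007]
wrist_force: [0.3, 0.3, -1.4]
width: 0.253
grip_force: 39.2
t 24.07 grasp [488.4  75.9 185.4] yaw 56.99 tilt 0.29 w 0.253 grip 39.2 F [ 0.3  0.3 -1.4] q6 0.68
410,30,185 d [-81.2 -40.7  -0. ] n 3 per row [-27.1 -13.6  -0. ] turn 
365,-160,185,0.5 d [-183.8   65.8   -0.3] n 6 per row [-30.6  11.   -0.1] turn [ 0.11 -0.28 56.49]
```

View pics/m8.png

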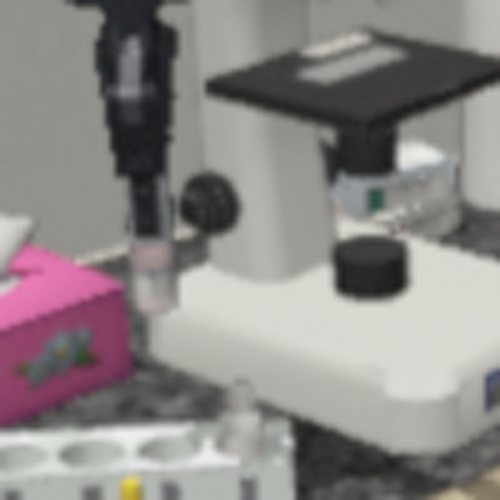

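Bottle 3 is held upright and centred at (155,280). Carrying it to the +21 well.

```bash
python3 -m jog '[{"dx":-27.1,"dy":-13.6,"dz":0,"ax":0,"ay":0,"az":0},{"dx":-27.1,"dy":-13.6,"dz":0,"ax":0,"ay":0,"az":0},{"dx":-27.1,"dy":-13.6,"dz":0,"ax":0,"ay":0,"az":0},{"dx":-30.6,"dy":11,"dz":0,"ax":0,"ay":0,"az":0},{"dx":-30.6,"dy":11,"dz":0,"ax":0,"ay":0,"az":0},{"dx":-30.6,"dy":11,"dz":0,"ax":0,"ay":0,"az":0},{"dx":-30.6,"dy":11,"dz":0,"ax":0,"ay":0,"az":0},{"dx":-30.6,"dy":11,"dz":0,"ax":0,"ay":0,"az":0},{"dx":-30.6,"dy":11,"dz":0,"ax":0,"ay":0,"az":0},{"dx":0,"dy":0,"dz":0,"ax":0,"ay":0,"az":6.28},{"dx":0,"dy":0,"dz":0,"ax":0,"ay":0,"az":6.28},{"dx":0,"dy":0,"dz":0,"ax":0,"ay":0,"az":6.28},{"dx":0,"dy":0,"dz":0,"ax":0,"ay":0,"az":6.28},{"dx":0,"dy":0,"dz":0,"ax":0,"ay":0,"az":6.28},{"dx":0,"dy":0,"dz":0,"ax":0,"ay":0,"az":6.28},{"dx":0,"dy":0,"dz":0,"ax":0,"ay":0,"az":6.28},{"dx":0,"dy":0,"dz":0,"ax":0,"ay":0,"az":6.28},{"dx":0,"dy":0,"dz":0,"ax":0,"ay":0,"az":6.28},{"dx":0,"dy":0,"dz":0,"ax":0,"ay":0,"az":0},{"dx":0,"dy":0,"dz":0,"ax":0,"ay":0,"az":0}]'; python3 plan.py 380,-300,185 430,-355,185,0.47 482.2,-357.6,185
```

```text
time: 25.78
tool_pos: [0.363, -0.1598, 0.3359]
tcp_rot: [-3.14, -0.018, 0.005]
wrist_force: [-0.9, -0.1, -1.4]
width: 0.249
grip_force: 39.3
t 25.78 grasp [ 362.5 -159.6  181.2] yaw 0.64 tilt 0.19 w 0.249 grip 39.3 F [-0.9 -0.1 -1.4] q6 1.08
380,-300,185 d [ 15.9 140.6  -4.1] n 4 per row [ 4.  35.1 -1. ] turn 
430,-355,185,0.47 d [49.4 55.6 -0.2] n 2 per row [24.7 27.8 -0.1] turn [-0.09  0.17  0.17]
482.2,-357.6,185 d [52.2  3.   0. ] n 2 per row [26.1  1.5  0. ] turn
```

```bash
python3 -m jog '[{"dx":4,"dy":35,"dz":0,"ax":0,"ay":0,"az":0.17},{"dx":4,"dy":35,"dz":0,"ax":0,"ay":0,"az":0},{"dx":4,"dy":35,"dz":0,"ax":0,"ay":0,"az":0},{"dx":4,"dy":35,"dz":0,"ax":0,"ay":0,"az":0},{"dx":25,"dy":28,"dz":0,"ax":0,"ay":0,"az":0},{"dx":25,"dy":28,"dz":0,"ax":0,"ay":0,"az":0},{"dx":26,"dy":1.5,"dz":0,"ax":0,"ay":0,"az":0},{"dx":26,"dy":1.5,"dz":0,"ax":0,"ay":0,"az":0},{"dx":0,"dy":0,"dz":0,"ax":0,"ay":0,"az":0},{"dx":0,"dy":0,"dz":20,"ax":0,"ay":0,"az":0},{"dx":0,"dy":0,"dz":20,"ax":0,"ay":0,"az":0},{"dx":0,"dy":0,"dz":20,"ax":0,"ay":0,"az":0},{"dx":0,"dy":0,"dz":12,"ax":0,"ay":0,"az":0},{"dx":0,"dy":0,"dz":0,"ax":0,"ay":0,"az":0},{"dx":0,"dy":0,"dz":0,"ax":0,"ay":0,"az":0},{"dx":0,"dy":0,"dz":0,"ax":0,"ay":0,"az":0}]'; python3 plan.py 482.2,-357.6,86,0.47
```

```text
time: 27.12
tool_pos: [0.483, -0.3588, 0.2664]
tcp_rot: [3.141, 0.009, 0.001]
wrist_force: [-0.4, -0.4, -1.3]
width: 0.247
grip_force: 39.4
t 27.12 grasp [ 483.1 -358.9  111.7] yaw 0.34 tilt 0.07 w 0.247 grip 39.4 F [-0.4 -0.4 -1.3] q6 0.88
482.2,-357.6,86,0.47 d [-0.9 -1.4 25.7] n 1 per row [-0.9 -1.4 25.7] turn [ 0.04 -0.05 -0.13]
```

```bash
python3 -m jog '[{"dx":-0.9,"dy":-1.4,"dz":2,"ax":0,"ay":0,"az":0},{"dx":0,"dy":0,"dz":0,"ax":0,"ay":0,"az":0},{"dx":0,"dy":0,"dz":8,"ax":0,"ay":0,"az":0},{"dx":0,"dy":0,"dz":8,"ax":0,"ay":0,"az":0},{"dx":0,"dy":0,"dz":8,"ax":0,"ay":0,"az":0},{"dx":0,"dy":0,"dz":0,"ax":0,"ay":0,"az":0},{"dx":0,"dy":0,"dz":0,"ax":0,"ay":0,"az":0}]'; python3 plan.py 482.2,-357.6,66.5
```

```text
time: 27.7
tool_pos: [0.4814, -0.3567, 0.238]
tcp_rot: [-3.14, -0.008, 0.003]
wrist_force: [1.0, 0.4, -0.5]
width: 0.251
grip_force: 39.4
t 27.7 grasp [ 481.1 -356.5   83.3] yaw 0.3 tilt 0.15 w 0.251 grip 39.4 F [ 1.   0.4 -0.5] q6 0.89
482.2,-357.6,66.5 d [ 1.2  1.1 16.8] n 1 per row [ 1.2  1.1 16.8] turn
```

```bash
python3 -m jog '[{"dx":0.8,"dy":0.8,"dz":8,"ax":0,"ay":0,"az":0},{"dx":0,"dy":0,"dz":6,"ax":0,"ay":0,"az":0},{"dx":0,"dy":0,"dz":2,"ax":0,"ay":0,"az":0},{"dx":0,"dy":0,"dz":1.5,"ax":0,"ay":0,"az":0},{"dx":0,"dy":0,"dz":0,"ax":0,"ay":0,"az":0},{"dx":0,"dy":0,"dz":0,"ax":0,"ay":0,"az":0}]'; python3 plan.py; python3 -m jog '[{"dx":0,"dy":0,"dz":0,"ax":0,"ay":0,"az":0},{"dx":0,"dy":0,"dz":0,"ax":0,"ay":0,"az":0},{"dx":0,"dy":0,"dz":0,"ax":0,"ay":0,"az":0},{"dx":0,"dy":0,"dz":0,"ax":0,"ay":0,"az":0},{"dx":0,"dy":0,"dz":0,"ax":0,"ay":0,"az":0},{"dx":0,"dy":0,"dz":-15,"ax":0,"ay":0,"az":0},{"dx":0,"dy":0,"dz":-25,"ax":0,"ay":0,"az":0},{"dx":0,"dy":0,"dz":-35,"ax":0,"ay":0,"az":0},{"dx":0,"dy":0,"dz":-35,"ax":0,"ay":0,"az":0},{"dx":0,"dy":0,"dz":0,"ax":0,"ay":0,"az":0},{"dx":0,"dy":0,"dz":0,"ax":0,"ay":0,"az":0}]' 0.65; python3 plan.py 430,-355,175 380,-300,175 365,-160,175,57 410,15,160 463.9,39.9,150
```

```text
time: 28.2
tool_pos: [0.4828, -0.358, 0.2219]
tcp_rot: [-3.142, -0.008, 0.0]
wrist_force: [0.8, 0.3, -0.5]
width: 0.248
grip_force: 39.4
t 28.2 grasp [ 482.8 -358.    67.2] yaw 0.3 tilt 0.0 w 0.248 grip 39.4 F [ 0.8  0.3 -0.5] q6 0.89
time: 29.12
tool_pos: [0.4837, -0.3588, 0.3357]
tcp_rot: [3.137, 0.008, 0.009]
wrist_force: [0.1, 0.6, -1.3]
width: 0.65
grip_force: 0.0
t 29.12 grasp [ 484.6 -359.4  181. ] yaw 0.3 tilt 0.4 w 0.65 grip 0.0 F [ 0.1  0.6 -1.3] q6 0.89
430,-355,175 d [-54.6  -4.8   5.7] n 2 per row [-27.3  -2.4   2.8] turn 
380,-300,175 d [-49.7 -55.3  -0.5] n 2 per row [-24.9 -27.6  -0.3] turn 
365,-160,175,57 d [ -14.3 -140.1   -0.7] n 4 per row [ -3.6 -35.   -0.2] turn [  0.39  -0.16 -56.7 ]
410,15,160 d [171.3 -57.6  15. ] n 5 per row [ 34.3 -11.5   3. ] turn 
463.9,39.9,150 d [50.2 31.6 10. ] n 2 per row [25.1 15.8  5. ] turn
```

```bash
python3 -m jog '[{"dx":-27.5,"dy":-2,"dz":2.5,"ax":0,"ay":0,"az":0},{"dx":-27.5,"dy":-2,"dz":2.5,"ax":0,"ay":0,"az":0},{"dx":-25,"dy":-28,"dz":0,"ax":0,"ay":0,"az":0},{"dx":-25,"dy":-28,"dz":0,"ax":0,"ay":0,"az":0},{"dx":-3.5,"dy":-35,"dz":0,"ax":0,"ay":0,"az":0},{"dx":-3.5,"dy":-35,"dz":0,"ax":0,"ay":0,"az":0},{"dx":-3.5,"dy":-35,"dz":0,"ax":0,"ay":0,"az":0},{"dx":-3.5,"dy":-35,"dz":0,"ax":0,"ay":0,"az":0},{"dx":0,"dy":0,"dz":0,"ax":0,"ay":0,"az":-6.3},{"dx":0,"dy":0,"dz":0,"ax":0,"ay":0,"az":-6.3},{"dx":0,"dy":0,"dz":0,"ax":0,"ay":0,"az":-6.3},{"dx":0,"dy":0,"dz":0,"ax":0,"ay":0,"az":-6.3},{"dx":0,"dy":0,"dz":0,"ax":0,"ay":0,"az":-6.3},{"dx":0,"dy":0,"dz":0,"ax":0,"ay":0,"az":-6.3},{"dx":0,"dy":0,"dz":0,"ax":0,"ay":0,"az":-6.3},{"dx":0,"dy":0,"dz":0,"ax":0,"ay":0,"az":-6.3},{"dx":0,"dy":0,"dz":0,"ax":0,"ay":0,"az":-6.3}]'
python3 -m jog '[{"dx":34.3,"dy":-11.5,"dz":3,"ax":0,"ay":0,"az":0},{"dx":34.3,"dy":-11.5,"dz":3,"ax":0,"ay":0,"az":0},{"dx":34.3,"dy":-11.5,"dz":3,"ax":0,"ay":0,"az":0},{"dx":34.3,"dy":-11.5,"dz":3,"ax":0,"ay":0,"az":0},{"dx":34.3,"dy":-11.5,"dz":3,"ax":0,"ay":0,"az":0},{"dx":25,"dy":15.8,"dz":5,"ax":0,"ay":0,"az":0},{"dx":25,"dy":15.8,"dz":5,"ax":0,"ay":0,"az":0},{"dx":0,"dy":0,"dz":0,"ax":0,"ay":0,"az":0},{"dx":0,"dy":0,"dz":0,"ax":0,"ay":0,"az":0},{"dx":0,"dy":0,"dz":0,"ax":0,"ay":0,"az":0}]'; python3 plan.py 463.9,39.9,65.5,57
python3 - <<'E'
from workcell import optics
import cv2,numpy as np
b=optics.read_camera("top")["img"][150:230,290:350,::-1];a=optics.read_camera("scene")["img"][155:235,150:250,::-1]
cv2.imwrite("pics/m9.png",cv2.resize(np.hstack([a,b]),(800,400),interpolation=cv2.INTER_CUBIC))
E
```

```text
time: 30.53
tool_pos: [0.3619, -0.1582, 0.3252]
tcp_rot: [-2.754, -1.505, 0.003]
wrist_force: [-0.5, 0.1, -0.5]
width: 0.649
grip_force: 0.0
time: 31.37
tool_pos: [0.4606, 0.0412, 0.3005]
tcp_rot: [-2.759, -1.499, 0.006]
wrist_force: [-0.0, 0.8, 0.2]
width: 0.649
grip_force: 0.0
t 31.37 grasp [460.   41.1 145.8] yaw 57.02 tilt 0.22 w 0.649 grip 0.0 F [-0.   0.8  0.2] q6 0.61
463.9,39.9,65.5,57 d [ 1.3  4.2 80.2] n 3 per row [ 0.4  1.4 26.7] turn [-0.17  0.14  0.02]
```

View pics/m9.png

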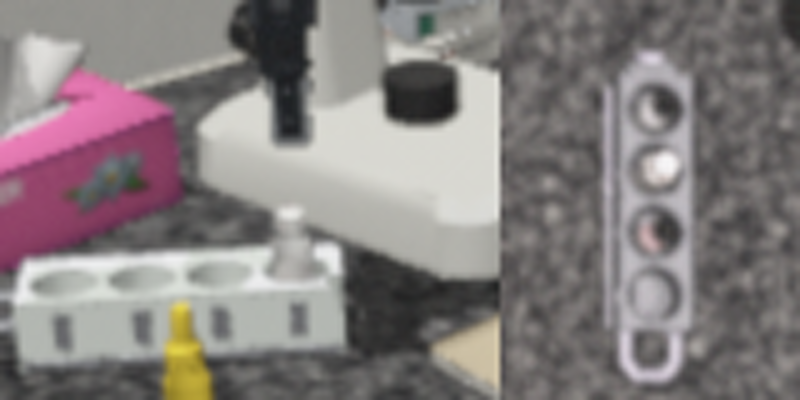

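Bottle 3 is in the third well. The gripper is over bottle 4 at (291,240).

```bash
python3 -m jog '[{"dx":1.5,"dy":4,"dz":20,"ax":0,"ay":0,"az":0},{"dx":0,"dy":0,"dz":22,"ax":0,"ay":0,"az":0},{"dx":0,"dy":0,"dz":20,"ax":0,"ay":0,"az":0},{"dx":0,"dy":0,"dz":14,"ax":0,"ay":0,"az":0},{"dx":0,"dy":0,"dz":3,"ax":0,"ay":0,"az":0},{"dx":0,"dy":0,"dz":0,"ax":0,"ay":0,"az":0},{"dx":0,"dy":0,"dz":0,"ax":0,"ay":0,"az":0}]'; python3 plan.py 463.9,39.9,65.5
```

```text
time: 32.05
tool_pos: [0.4657, 0.0399, 0.2237]
tcp_rot: [2.761, 1.498, 0.001]
wrist_force: [0.1, -0.7, 0.1]
width: 0.65
grip_force: 0.0
t 32.05 grasp [465.8  39.9  69. ] yaw 56.95 tilt 0.05 w 0.65 grip 0.0 F [ 0.1 -0.7  0.1] q6 0.61
463.9,39.9,65.5 d [-1.1 -1.6  3.5] n 1 per row [-1.1 -1.6  3.5] turn
```

```bash
python3 -m jog '[{"dx":-0.8,"dy":-1.6,"dz":3,"ax":0,"ay":0,"az":0},{"dx":0,"dy":0,"dz":0,"ax":0,"ay":0,"az":0},{"dx":0,"dy":0,"dz":0,"ax":0,"ay":0,"az":0},{"dx":0,"dy":0,"dz":0,"ax":0,"ay":0,"az":0},{"dx":0,"dy":0,"dz":0,"ax":0,"ay":0,"az":0},{"dx":0,"dy":0,"dz":0,"ax":0,"ay":0,"az":0},{"dx":0,"dy":0,"dz":0,"ax":0,"ay":0,"az":0},{"dx":0,"dy":0,"dz":0,"ax":0,"ay":0,"az":0}]' 0 40; python3 plan.py; python3 -m jog '[{"dx":0,"dy":0,"dz":-10,"ax":0,"ay":0,"az":0},{"dx":0,"dy":0,"dz":-20,"ax":0,"ay":0,"az":0},{"dx":0,"dy":0,"dz":-30,"ax":0,"ay":0,"az":0},{"dx":0,"dy":0,"dz":-30,"ax":0,"ay":0,"az":0},{"dx":0,"dy":0,"dz":-28,"ax":0,"ay":0,"az":0},{"dx":0,"dy":0,"dz":0,"ax":0,"ay":0,"az":0},{"dx":0,"dy":0,"dz":0,"ax":0,"ay":0,"az":0}]'; python3 plan.py 410,15,185 365,-160,185,0.5; python3 - <<'E'
from workcell import optics
import cv2
a=optics.read_camera("scene")["img"][120:220,160:260,::-1]
cv2.imwrite("pics/m10.png",cv2.resize(a,(500,500),interpolation=cv2.INTER_CUBIC))
E
```

```text
time: 32.72
tool_pos: [0.4645, 0.0406, 0.2207]
tcp_rot: [2.76, 1.499, 0.002]
wrist_force: [-0.4, -1.1, 6.0]
width: 0.25
grip_force: 39.0
t 32.72 grasp [464.6  40.6  66. ] yaw 57.0 tilt 0.07 w 0.25 grip 39.0 F [-0.4 -1.1  6. ] q6 0.61
time: 33.3
tool_pos: [0.4647, 0.0406, 0.3404]
tcp_rot: [2.759, 1.498, 0.007]
wrist_force: [0.0, -0.2, 0.1]
width: 0.253
grip_force: 38.9
t 33.3 grasp [465.5  40.6 185.7] yaw 57.0 tilt 0.28 w 0.253 grip 38.9 F [ 0.  -0.2  0.1] q6 0.61
410,15,185 d [-51.7 -32.6   0.4] n 2 per row [-25.9 -16.3   0.2] turn 
365,-160,185,0.5 d [-171.3   57.6   -0.3] n 5 per row [-34.3  11.5  -0.1] turn [ 0.13 -0.26 56.5 ]
```

View pics/m10.png

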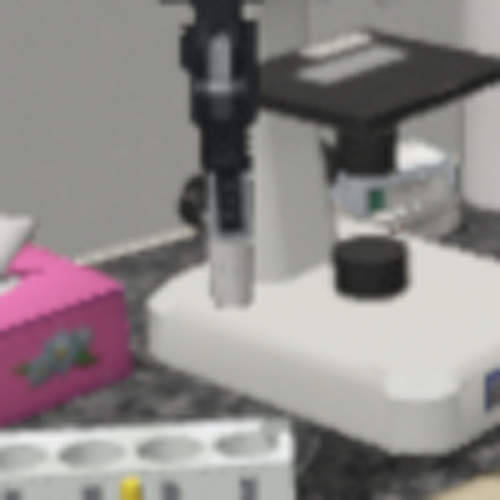

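Bottle 4 is held centred at (232,270) and the storage rack is empty. Carrying it to the +63 well.

```bash
python3 -m jog '[{"dx":-26,"dy":-16.3,"dz":0,"ax":0,"ay":0,"az":0},{"dx":-26,"dy":-16.3,"dz":0,"ax":0,"ay":0,"az":0},{"dx":-34.3,"dy":11.5,"dz":0,"ax":0,"ay":0,"az":0},{"dx":-34.3,"dy":11.5,"dz":0,"ax":0,"ay":0,"az":0},{"dx":-34.3,"dy":11.5,"dz":0,"ax":0,"ay":0,"az":0},{"dx":-34.3,"dy":11.5,"dz":0,"ax":0,"ay":0,"az":0},{"dx":-34.3,"dy":11.5,"dz":0,"ax":0,"ay":0,"az":0},{"dx":0,"dy":0,"dz":0,"ax":0,"ay":0,"az":6.28},{"dx":0,"dy":0,"dz":0,"ax":0,"ay":0,"az":6.28},{"dx":0,"dy":0,"dz":0,"ax":0,"ay":0,"az":6.28},{"dx":0,"dy":0,"dz":0,"ax":0,"ay":0,"az":6.28},{"dx":0,"dy":0,"dz":0,"ax":0,"ay":0,"az":6.28},{"dx":0,"dy":0,"dz":0,"ax":0,"ay":0,"az":6.28},{"dx":0,"dy":0,"dz":0,"ax":0,"ay":0,"az":6.28},{"dx":0,"dy":0,"dz":0,"ax":0,"ay":0,"az":6.28},{"dx":0,"dy":0,"dz":0,"ax":0,"ay":0,"az":6.28},{"dx":0,"dy":0,"dz":0,"ax":0,"ay":0,"az":0},{"dx":0,"dy":0,"dz":0,"ax":0,"ay":0,"az":0}]'; python3 plan.py 380,-300,185,0.47 440,-357.9,185
```

```text
time: 34.85
tool_pos: [0.3624, -0.1601, 0.3363]
tcp_rot: [-3.14, -0.018, 0.005]
wrist_force: [-0.3, 0.5, 0.0]
width: 0.252
grip_force: 39.0
t 34.85 grasp [ 362.  -159.8  181.6] yaw 0.66 tilt 0.2 w 0.252 grip 39.0 F [-0.3  0.5  0. ] q6 1.08
380,-300,185,0.47 d [ 16.4 140.4  -3.7] n 4 per row [ 4.1 35.1 -0.9] turn [-0.09  0.17  0.19]
440,-357.9,185 d [59.5 58.4  0. ] n 3 per row [19.8 19.5  0. ] turn
```

```bash
python3 -m jog '[{"dx":4,"dy":35,"dz":0,"ax":0,"ay":0,"az":0.17},{"dx":4,"dy":35,"dz":0,"ax":0,"ay":0,"az":0},{"dx":4,"dy":35,"dz":0,"ax":0,"ay":0,"az":0},{"dx":4,"dy":35,"dz":0,"ax":0,"ay":0,"az":0},{"dx":19.8,"dy":19.5,"dz":0,"ax":0,"ay":0,"az":0},{"dx":19.8,"dy":19.5,"dz":0,"ax":0,"ay":0,"az":0},{"dx":19.8,"dy":19.5,"dz":0,"ax":0,"ay":0,"az":0},{"dx":0,"dy":0,"dz":0,"ax":0,"ay":0,"az":0},{"dx":0,"dy":0,"dz":20,"ax":0,"ay":0,"az":0},{"dx":0,"dy":0,"dz":20,"ax":0,"ay":0,"az":0},{"dx":0,"dy":0,"dz":20,"ax":0,"ay":0,"az":0},{"dx":0,"dy":0,"dz":12,"ax":0,"ay":0,"az":0},{"dx":0,"dy":0,"dz":0,"ax":0,"ay":0,"az":0},{"dx":0,"dy":0,"dz":0,"ax":0,"ay":0,"az":0},{"dx":0,"dy":0,"dz":0,"ax":0,"ay":0,"az":0}]'; python3 plan.py 440,-357.9,86,0.47
```

```text
time: 36.1
tool_pos: [0.44, -0.3587, 0.2669]
tcp_rot: [3.141, 0.01, 0.001]
wrist_force: [0.1, -0.1, -0.9]
width: 0.253
grip_force: 39.1
t 36.1 grasp [ 440.2 -358.8  112.2] yaw 0.35 tilt 0.07 w 0.253 grip 39.1 F [ 0.1 -0.1 -0.9] q6 0.84
440,-357.9,86,0.47 d [-0.2 -1.  26.2] n 1 per row [-0.2 -1.  26.2] turn [ 0.05 -0.05 -0.12]
```

```bash
python3 -m jog '[{"dx":-0.2,"dy":-0.7,"dz":2,"ax":0,"ay":0,"az":0},{"dx":0,"dy":0,"dz":0,"ax":0,"ay":0,"az":0},{"dx":0,"dy":0,"dz":8,"ax":0,"ay":0,"az":0},{"dx":0,"dy":0,"dz":8,"ax":0,"ay":0,"az":0},{"dx":0,"dy":0,"dz":8,"ax":0,"ay":0,"az":0},{"dx":0,"dy":0,"dz":0,"ax":0,"ay":0,"az":0},{"dx":0,"dy":0,"dz":0,"ax":0,"ay":0,"az":0}]'; python3 plan.py 440,-357.9,66.5
```

```text
time: 36.68
tool_pos: [0.439, -0.3574, 0.2386]
tcp_rot: [-3.14, -0.008, 0.003]
wrist_force: [-0.1, 0.7, 0.2]
width: 0.251
grip_force: 39.1
t 36.68 grasp [ 438.7 -357.1   83.9] yaw 0.31 tilt 0.15 w 0.251 grip 39.1 F [-0.1  0.7  0.2] q6 0.84
440,-357.9,66.5 d [ 1.4  0.8 17.4] n 1 per row [ 1.4  0.8 17.4] turn
```

```bash
python3 -m jog '[{"dx":0.7,"dy":0.4,"dz":8,"ax":0,"ay":0,"az":0},{"dx":0,"dy":0,"dz":7,"ax":0,"ay":0,"az":0},{"dx":0,"dy":0,"dz":2,"ax":0,"ay":0,"az":0},{"dx":0,"dy":0,"dz":1,"ax":0,"ay":0,"az":0},{"dx":0,"dy":0,"dz":0,"ax":0,"ay":0,"az":0},{"dx":0,"dy":0,"dz":0,"ax":0,"ay":0,"az":0}]'; python3 plan.py; python3 -m jog '[{"dx":0,"dy":0,"dz":0,"ax":0,"ay":0,"az":0},{"dx":0,"dy":0,"dz":0,"ax":0,"ay":0,"az":0},{"dx":0,"dy":0,"dz":0,"ax":0,"ay":0,"az":0},{"dx":0,"dy":0,"dz":0,"ax":0,"ay":0,"az":0},{"dx":0,"dy":0,"dz":0,"ax":0,"ay":0,"az":0},{"dx":0,"dy":0,"dz":-15,"ax":0,"ay":0,"az":0},{"dx":0,"dy":0,"dz":-25,"ax":0,"ay":0,"az":0},{"dx":0,"dy":0,"dz":-35,"ax":0,"ay":0,"az":0},{"dx":0,"dy":0,"dz":-35,"ax":0,"ay":0,"az":0},{"dx":-25,"dy":-28,"dz":0,"ax":0,"ay":0,"az":0},{"dx":-25,"dy":-28,"dz":0,"ax":0,"ay":0,"az":0},{"dx":-3.5,"dy":-35,"dz":0,"ax":0,"ay":0,"az":0},{"dx":-3.5,"dy":-35,"dz":0,"ax":0,"ay":0,"az":0},{"dx":-3.5,"dy":-35,"dz":0,"ax":0,"ay":0,"az":0},{"dx":-3.5,"dy":-35,"dz":0,"ax":0,"ay":0,"az":0},{"dx":0,"dy":-35,"dz":0,"ax":0,"ay":0,"az":0},{"dx":5,"dy":-35,"dz":0,"ax":0,"ay":0,"az":0},{"dx":5,"dy":-35,"dz":0,"ax":0,"ay":0,"az":0},{"dx":0,"dy":0,"dz":0,"ax":0,"ay":0,"az":0},{"dx":0,"dy":0,"dz":0,"ax":0,"ay":0,"az":0}]' 0.65; python3 plan.py
python3 - <<'E'
from workcell import optics
import cv2,numpy as np
b=optics.read_camera("top")["img"][150:240,275:365,::-1]
cv2.imwrite("pics/m11.png",cv2.resize(b,(540,540),interpolation=cv2.INTER_CUBIC))
E
```

```text
time: 37.18
tool_pos: [0.4403, -0.3583, 0.222]
tcp_rot: [3.142, 0.009, 0.0]
wrist_force: [0.3, -0.4, -0.3]
width: 0.252
grip_force: 39.1
t 37.18 grasp [ 440.3 -358.3   67.3] yaw 0.31 tilt 0.01 w 0.252 grip 39.1 F [ 0.3 -0.4 -0.3] q6 0.84
time: 38.85
tool_pos: [0.3846, -0.0559, 0.3322]
tcp_rot: [3.141, 0.016, 0.001]
wrist_force: [-0.7, -0.5, 0.3]
width: 0.648
grip_force: 0.0
t 38.85 grasp [384.7 -56.  177.5] yaw 0.6 tilt 0.04 w 0.648 grip 0.0 F [-0.7 -0.5  0.3] q6 1.35
```

View pics/m11.png

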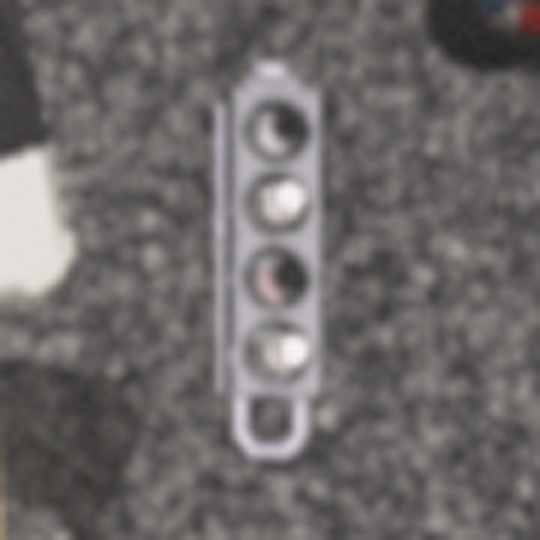

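All four bottles stand in the analyser rack in order: black, white, black, white, from (280,130) at the nose to (280,350) at the handle. The small shift of the caps to the right matches the parallax expected from their height. Handing in.

```bash
python3 -c "
from workcell import bot
print(bot.finish_job())"
```

```text
the job is handed in; nothing more can be done
None
```

All four bottles stand in the analyser rack in reverse order, as seen in the last top picture before handing in; the arm finished clear of the racks and I handed the job in at about 39 s (the call returned no verdict).

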